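# Reload the bonding press with freshly glued dies and clamp it to its set force

### The job

The bonding press is to be reloaded: wind it open, put the larger cured die that still lies in the grey carrier into the wooden tray, lay every small freshly glued die from the bench flat, device up, in a nest of its own in the carrier, and slide the carrier by its black tab fully home into the press. Then wind the crank down until the red indicator pin on top of the screw has popped right out, and stop there without forcing it further. Leave the other things where they are.

Things in the scene. Friction and masses are not known exactly. Their poses are not given: they have to be found in the camera images.
- press: green bench-mounted bonding press, fixed, placed differently each start. Origin on the bench under the screw axis; +x = direction the carrier is fed in. Two columns at y = +-49.5 mm carry a crosshead 44 mm (x) by 134 mm (y), z 82 to 110 mm, column nuts to 123 mm. When the carrier is fully home its origin and axes coincide with the press's.
- press_mouth (a point): middle of the throat's entry, on the bench, at press x = -67 mm. From here to the stop the two feet, 16 mm high, guide the carrier: inner faces 67 mm apart (y = +-33.5 mm). In front of it flared cheeks reach out to x = -92 mm and widen the way to about 85 mm. The bench itself is the floor.
- press_stop (a point): middle of the face of the stop, 14 mm high, that closes the far end of the throat, at press x = +61.5 mm; the carrier's leading edge rests on it when fully home.
- crank (a joint): screw angle, rad, 0 (fully up) to 13; grows clockwise seen from above = down, 10 mm a turn (1.59 mm/rad). Platen's hard face is 23 mm above the bench at 0. Loaded dies pass under it below about 2.8 rad; it meets them at about 5.7 and the pin is 6 mm out some 4.7 rad later. Starts at 6.9 to 8.4: too low for loaded dies. Stays where left; takes 0.1 to 0.15 N m (2 to 3 N at the knob).
- crank_knob (a point): point in the crank's knob: upright, freely spinning dark wooden grip, 18 mm across, 40 mm high, 48 mm from the screw axis (towards press -x at crank 0). Grip it from above and carry it round in a circle; the gripper need not turn. Point is 22 mm above the knob's foot and 182 mm above the bench at crank 0, and sinks 1.59 mm/rad; the hub's top is 17 mm below it.
- tab (a joint): height, m, of the red indicator pin's top (11 mm across) over the top of the crank hub, on the screw axis: -0.0165 (hidden inside) unloaded, 0 flush, 0.015 fully out. A 3 N/mm spring of 10.5 mm travel sits between screw and platen; the pin moves 3 mm per mm of it: flush at 16 N, 6 mm out at the set force 22 N, fully out at 31 N. Crank 1.9 rad past the 6 mm the spring is solid and force climbs fast.
- platen: steel pressing plate with a 2 mm soft cork facing below, 112 mm (press x) by 50 mm (press y); it rides up and down with the screw, does not turn or tilt. Origin: centre of its hard underside; the raised device of a die sinks into the cork.
- carrier: loose grey aluminium carrier, 123 mm (x) by 64 mm (y), 8 mm high, 0.35 kg; origin: centre of underside. Floor 4 mm thick; three nests in a row at x = -40, 0, +40 mm, y = 0, each 37 mm (x) by 54 mm (y), 4 mm deep, side walls notched 27 mm wide for fingers. Its +x end goes into the press first. Behind, a tongue 32 mm wide to x = -128 mm bears the black tab.
- carrier_tab (a point): point in the carrier's upright black finger tab, 30 mm above the bench, at carrier x = -112 mm, y = 0. The tab is 30 mm long (carrier x), 10 mm thick (carrier y), its top 40 mm above the bench. Pinched from above across its thickness, it slides the carrier along the bench.
- die_a: small tan brass stamping die, freshly glued to its block, loose on the bench, 30 mm (its x) x 42 mm (its y) x 10 mm, with a raised device of 2 mm on its upper face, 0.14 kg; origin: centre of its underside, z up. It goes into a nest with its 42 mm side across the carrier (along the carrier's y, either way round). May be absent.
- die_b: small tan brass stamping die, freshly glued to its block, loose on the bench, 30 mm (its x) x 42 mm (its y) x 10 mm, with a raised device of 2 mm on its upper face, 0.14 kg; origin: centre of its underside, z up. It goes into a nest with its 42 mm side across the carrier (along the carrier's y, either way round). May be absent.
- die_c: small tan brass stamping die, freshly glued to its block, loose on the bench, 30 mm (its x) x 42 mm (its y) x 10 mm, with a raised device of 2 mm on its upper face, 0.14 kg; origin: centre of its underside, z up. It goes into a nest with its 42 mm side across the carrier (along the carrier's y, either way round). May be absent.
- cured_die: the larger tan brass die, already cured, that lies at the start in the carrier's middle nest: 34 mm (its x) x 50 mm (its y) x 10 mm, raised device of 2 mm on top, origin: centre of its underside, z up; to go into the wooden tray.
- die_tray: shallow wooden tray for finished dies, fixed, with a blue cloth floor; outside 64 mm (x) by 82 mm (y), inside 56 by 74 mm, floor 4 mm above the bench, rim 8 mm above it; origin: centre of its underside.
- jar_orange_lid: bystander, leave it alone: glass jar of eyelets with an orange screw lid, 64 mm across, 72 mm high; origin: centre of its underside.
- glue_bottle: bystander, leave it alone: white glue bottle with a red nozzle, 47 mm across, 135 mm high; origin: centre of its underside.
- thread_spool_4: bystander, leave it alone: cream thread spool standing on end, 33 mm across, 58 mm high; origin: centre of its underside.
- rounding_jack: bystander, leave it alone: hatter's rounding jack, a beech block with a brass scale, 34 x 150 x 48 mm, long axis along y; origin: centre of its underside.
- tack_hammer: bystander, leave it alone: tack hammer with a beech handle, lying flat, 73 x 198 x 21 mm, long axis along y; origin: centre of its underside.

How it is judged:
By the outcome, as a careful person would: the job done as asked, in the order asked, and still so for the second after the job is handed in, with the robot touching nothing.
Of die_a, die_b, die_c only 2 to 3 are there at a start; the rules pass over those that are not, and their reading is None.
At some moment in a run one of carrier may be knocked a few centimetres aside while the robot is not near it.
Once in a run the grip may slacken for a moment while it holds something.
It also fails if it takes over 210 s, if anything falls off the work surface, if the arm or the gripper's body presses on something with over 40 N, if the wrist force passes 120 N, or if a joint passes its speed limit or range.

### The arm

A 6-joint arm with a two-finger parallel gripper is mounted at the origin on a cart in front of the work surface, level with it; the furniture and walls round the work are solid. World frame = base frame: x ahead of the robot, y to its left, z up, the work surface at z = 0. Lengths are in m, angles in rad, forces in N, time in s.
With the tool pointing down it reaches from about 0.35 to 0.875 m from the base axis. Payload 4.2 kg.
Tool frame: the origin (TCP) lies on the centre line of the jaws, within the pads' length; the fingertips stand 22 mm ahead of it and the grasp point (between the pads) lies 3 mm ahead of it; z points along the fingers, y is the line along which they close (so a half turn about z gives the same grasp; the last joint's range is limited). The gripper opens to 87 mm and grips with 3 to 60 N. Pads are 19 mm wide; open, the fingers measure 117 mm over their backs; the gripper's body (75 mm by 190 mm) begins 51 mm behind the grasp point.
Start: joints at [-0.949, 0.385, 0.008, 0, -1.194, -0.259], TCP at [0.222, -0.584, 0.245] pointing down, gripper open.
Joint ranges: [-3.14, 3.14], [-1.21, 2.06], [-1.07, 1.41], [-3.16, 2.05], [-2.99, -0.16], [-3.1, 3.1]. Speed limits (rad/s): [2.79, 2.79, 3.14, 3.14, 3.14, 3.14].

### API

Orientations are given as [roll, pitch, yaw] about the fixed x, y, z axes, in that order (R = Rz(yaw) Ry(pitch) Rx(roll)).
In Python, from bench import telemetry, get_image, camera_params, robot gives the robot as it stands.
- The arm moves only by the shell command python3 -m crank 'ROWS'. ROWS is JSON, a list of rows, each a list of 3 entries, a list of its own where there are three numbers: the turn, a rotation vector about the world's x, y, z in rad, then the shift along the world's x, y, z in mm, then the closure, from -1 (fully open) to 1 (shut). A call has 1 to 10 rows; each row shifts and turns the commanded pose from where the row before left it; what a row does not reach is not made up. A row lasts 1/8 s, in which the tool goes at most 62.5 mm and 10.7 degrees, less where a joint would pass 70% of its speed; a pose out of reach is approached as far as the arm can. A call with a gripper value outside its range is refused whole. The fingers move at their own pace and stop on an object; the grip force is fixed at half the most. Time passes only in rows, so rows that do not move let the fingers close. It gives the time, the measured TCP pose, the force, the opening and the grip force at its end, in the units of the state.
- telemetry.state(): the state, without advancing time (a new reading comes with each control period).
- get_image(name): name is "side" or "top" or "wrist"; returns the picture (384x512x3 uint8, red, green, blue); there is no depth.
- camera_params(name): a dict with "intrinsics" (3x3 intrinsics, pixels), "D" ([k1, k2, p1, p2, k3] as OpenCV has them; the pictures are not rectified), "origin" and "rotation" of the camera in the world; the wrist camera has in their place "hand_eye" (4x4, takes a point from camera to tool coordinates, whose origin is the TCP and whose axes are the flange's). Camera axes: x right, y down, z forward; pixel columns grow to the right and rows downward; lengths in m; the calibration is good to about 2 mm. A picture is of the moment at which its call begins: read the wrist's pose just before it. camera_params takes no time and is no camera call.
- robot.close_job(): hands the job in; it is judged then, once.
The state is a dict: "t": time; "joint_positions": joint angles; "qvel": joint speeds; "joint_torque": joint torques, N m; "tcp_pos": TCP position; "tool_rot": TCP orientation; "ft_force": force on the tool from outside, world axes, zero at the start; "torque": the same for the moment, N m; "width": finger opening in m; "finger_force": force on a finger pad.
Only numpy, scipy, OpenCV 4.12 (cv2) and the standard library are available. Lean on these libraries where they do the work, as an engineer would, in place of code of your own. Each camera call takes 0.05 s, during which the arm holds its last target. There are 200 camera calls.

## Working session

There is one attempt and no reset: what is moved stays moved. The work goes in short steps, Python scripts to look and compute and a shell command to move; the robot and the scene stay as the last step left them, time stands still between calls to the robot, and variables do not carry over. Pictures are saved under pics/ and viewed, at most 14 in all, crops included, and the job is handed in when it is done.

```bash
ls; mkdir -p pics
cat > h.py <<'E'
import numpy as np, cv2
from bench import telemetry, get_image, camera_params, robot
from scipy.spatial.transform import Rotation as R
def cam(name,st=None):
    c=camera_params(name);K=np.array(c["intrinsics"]);D=np.array(c["D"],float)
    if name=="wrist":
        st=st or telemetry.state();T=np.array(c["hand_eye"]);Rt=R.from_euler('xyz',st["tool_rot"]).as_matrix()
        return K,D,Rt@T[:3,3]+st["tcp_pos"],Rt@T[:3,:3]
    return K,D,np.array(c["origin"]),R.from_euler('xyz',c["rotation"]).as_matrix() if np.size(c["rotation"])==3 else np.array(c["rotation"])
def ray(C,px,z):
    K,D,o,Rm=C
    p=cv2.undistortPoints(np.array(px,float).reshape(-1,1,2),K,D)[:,0]
    d=np.c_[p,np.ones(len(p))]@Rm.T
    return o+d*((z-o[2])/d[:,2])[:,None]
def proj(C,P):
    K,D,o,Rm=C
    return cv2.projectPoints((np.array(P,float).reshape(-1,3)-o)@Rm,np.zeros(3),np.zeros(3),K,D)[0][:,0]
def shot(name,fn):
    C=cam(name);im=get_image(name);cv2.imwrite('pics/'+fn,im[:,:,::-1]);return C,im
E
python3 - <<'E'
from h import *
print(telemetry.state()); 
for n in("top","side"):
    C,im=shot(n,n+"0.png");print(n,C[0],C[1],C[2],C[3])
print(camera_params("wrist"))
E
```

```text
pics
{'t': 0.0, 'joint_positions': array([-9.49385382e-01,  3.85573852e-01,  6.64841658e-03, -5.12841767e-04,
       -1.19399136e+00, -2.58566988e-01]), 'qvel': array([ 4.74497733e-04,  3.12646865e-04,  4.21884384e-04, -1.00981876e-03,
        9.84105817e-05,  1.11782706e-03]), 'joint_torque': array([-1.41612112e-03, -3.90664494e+01,  1.87398630e+01,  4.21980947e+00,
        1.09929385e-02, -2.05235374e-04]), 'tcp_pos': array([ 0.22164685, -0.58379597,  0.24345589]), 'tool_rot': array([ 3.13942080e+00, -8.15823756e-05, -2.77893781e+00]), 'ft_force': array([0.34334967, 0.09924503, 0.04628216]), 'torque': array([-0.00621669, -0.01418447, -0.04463143]), 'finger_force': 0.0, 'width': 0.08689011082498338}
top [[375.97179735   0.         248.15793511]
 [  0.         375.97179735 192.78890591]
 [  0.           0.           1.        ]] [-0.02517787  0.          0.          0.          0.        ] [0.49726943 0.01096812 1.06165312] [[ 1.06404005e-02 -9.95371661e-01  9.55093639e-02]
 [-9.99943142e-01 -1.06589067e-02  3.16428251e-04]
 [ 7.03061687e-04 -9.55073003e-02 -9.95428481e-01]]
side [[3
[... 241 characters left out ...]
89875  0.56547045]
 [-0.73298204  0.40944199 -0.54322609]
 [ 0.02210424 -0.783813   -0.62060341]]
{'intrinsics': array([[343.26095779,   0.        , 255.95692735],
       [  0.        , 343.26095779, 190.45235886],
       [  0.        ,   0.        ,   1.        ]]), 'D': array([-0.09298407,  0.        ,  0.        ,  0.        ,  0.        ]), 'hand_eye': array([[-1.00096941e-03, -9.54572470e-01, -2.97977177e-01,
         8.31638753e-02],
       [ 9.99999064e-01, -6.77706770e-04, -1.18817238e-03,
         9.39655245e-04],
       [ 9.32255495e-04, -2.97978087e-01,  9.54572255e-01,
        -1.40062375e-01],
       [ 0.00000000e+00,  0.00000000e+00,  0.00000000e+00,
         1.00000000e+00]])}
```

View pics/top0.png

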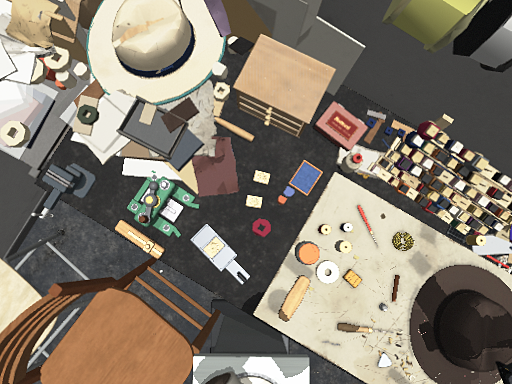

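View pics/side0.png

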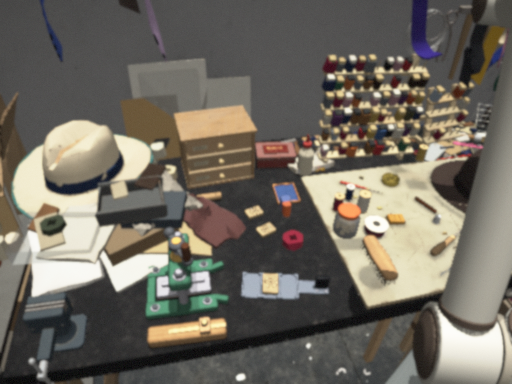

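Run:
```python
from h import *
a=cv2.imread('pics/top0.png')[130:300,100:340];b=cv2.imread('pics/side0.png')[170:350,130:340]
cv2.imwrite('pics/c1.png',cv2.resize(a,(800,567),interpolation=cv2.INTER_CUBIC))
cv2.imwrite('pics/c2.png',cv2.resize(b,(700,600),interpolation=cv2.INTER_CUBIC))
C=cam('top')
hsv=cv2.cvtColor(cv2.imread('pics/top0.png'),cv2.COLOR_BGR2HSV)
def blobs(name,lo,hi,z,amin=30):
    m=cv2.inRange(hsv,np.array(lo),np.array(hi));m[:110]=0;m[:,340:]=0
    for c in cv2.findContours(m,cv2.RETR_EXTERNAL,cv2.CHAIN_APPROX_NONE)[0]:
        if cv2.contourArea(c)<amin: continue
        w=ray(C,c.reshape(-1,2),z)[:,:2];r=cv2.minAreaRect((w*1000).astype(np.float32))
        print(name,c.reshape(-1,2).mean(0).round(1),np.round(r[0],1),np.round(r[1],1),round(r[2],1))
blobs('tan',(12,40,170),(28,140,255),0.01)
blobs('grey',(90,15,120),(125,70,235),0.008,100)
blobs('green',(65,90,60),(90,255,255),0.016)
blobs('blue',(100,110,60),(125,255,255),0.004)
```

```text
tan [320.5 353.2] [ 167.7 -190.1] [121.8  16.3] 60.6
tan [326.5 340.7] [ 193.3 -207.9] [63.7 16.3] 73.2
tan [ 18.2 359. ] [138.  633.5] [ 16.3 140. ] 68.2
tan [ 43.9 334.8] [201.9 566.3] [ 13.2 113.4] 57.7
tan [266.5 310. ] [279.2 -52. ] [70.6 71.4] 59.5
tan [120.7 348.6] [202.6 368.7] [251.1 406.9] 1.1
tan [332.6 305.6] [ 286.8 -213.5] [ 55.1 123.9] 89.5
tan [299.  295.2] [ 314.7 -123.7] [ 57.8 115.9] 45.8
tan [319.8 277. ] [ 368.5 -190.5] [85.5 37.1] 55.1
tan [ 16.  299.5] [307.8 638.7] [201.9 115.6] 3.7
tan [307.6 253.6] [ 431.2 -153.9] [43.3 42.5] 33.8
tan [213.7 247.4] [446.1 105.8] [33.4 48.8] 45.7
tan [142.8 241.5] [465.8 314.3] [150.3  33.3] 56.6
tan [252.2 202.6] [572.4  -3.3] [44.7 28.2] 74.6
tan [258.8 176.9] [644.8 -22.7] [36.9 31.1] 76.6
tan [184.6 173.8] [659.1 184.2] [129.5  57.9] 45.9
tan [134.8 151.1] [720.1 334.7] [77.2 39.7] 86.9
tan [233.7 127.9] [784.9  56.3] [126.5  16.7] 61.5
tan [ 80.8 125.9] [790.3 489.9] [56.2 48.7] 74.5
tan [299.6 113.4] [ 819.7 -131.2] [38.3 95. ] 0.7
tan [276.1 119.3] [811.1 -79.2] [91.1 43.1] 80.6
tan [216.  112.2] [828.9 106.1] [14.8 22.9] 0.6
tan [146.7 116.1] [817.6 305.6] [34.2 44.1] 74.0
green [166.8 227.5] [496.5 234.3] [79.8 32. ] 57.4
green [185.8 197.9] [581.7 184.3] [86.7 32. ] 59.8
green [140.3 204.4] [569.4 316.9] [ 63.7 134.5] 89.4
green [161.8 193.3] [585.9 266.6] [ 51.2 113.2] 57.8
blue [305.3 177.3] [ 644.6 -150.4] [52.6 70.9] 56.7
```

View pics/c1.png

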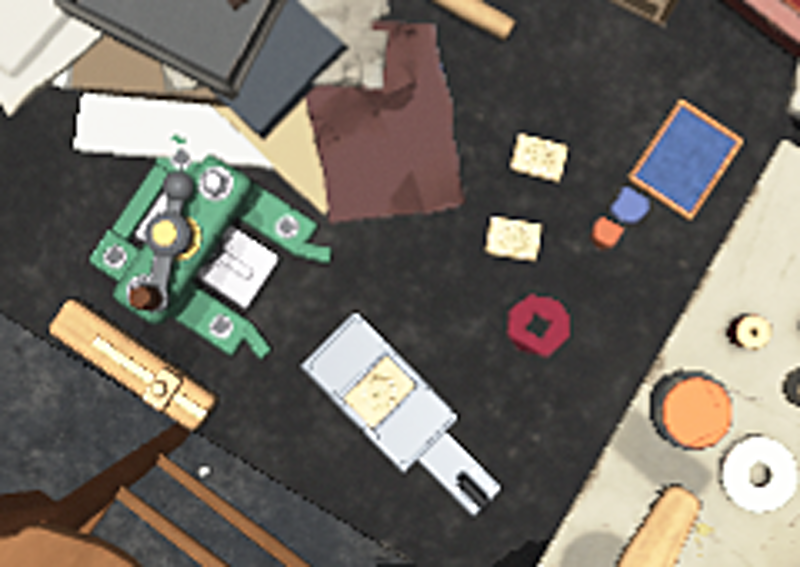

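View pics/c2.png

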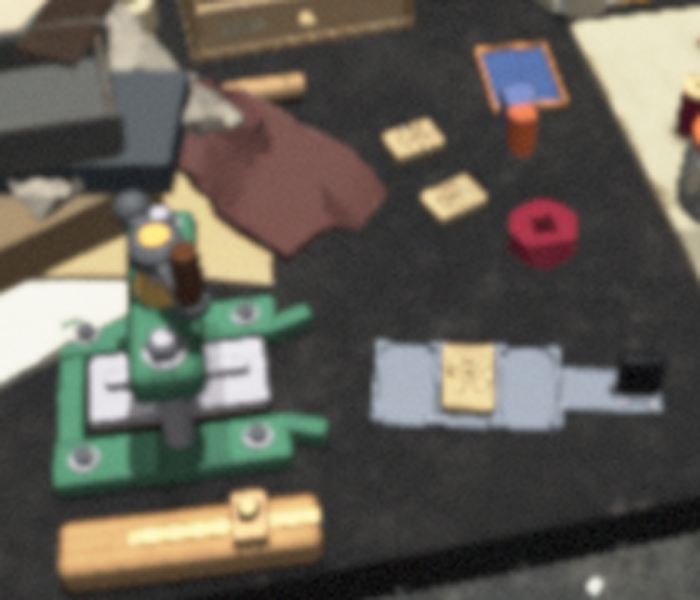

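Run:
```python
from h import *
C=cam('top')
f=lambda u,v:(100+u*.3,130+v*.3)
b=ray(C,[f(287,226),f(222,325),f(115,255),f(180,157)],.018)[:,:2]
print('bolts',(b*1000).round(),)
d=(b[0]+b[1]-b[2]-b[3])/2;print('press yaw',np.degrees(np.arctan2(-d[1],-d[0])),'len',np.hypot(*d))
e=b[0]-b[1];print('cross',np.degrees(np.arctan2(e[1],e[0])),np.hypot(*e))
for zh in(.153,):
    h=ray(C,[f(168,232)],zh)[0];k=ray(C,[f(145,292)],.188)[0]
    print('hub',h,'knob',k,np.hypot(*(k-h)[:2]),np.degrees(np.arctan2((k-h)[1],(k-h)[0])))
# side view of hub pin disc and knob top: c2 (155,237),(183,248)
S=cam('side');g=lambda u,v:(130+u*.3,170+v*.3)
print('side hub',ray(S,[g(155,237)],.153),'knob',ray(S,[g(183,250)],.188))
t=ray(C,[f(470,482)],.04)[0];q=ray(C,[f(380,392)],.016)[0];print('tab',t,'cured',q,np.degrees(np.arctan2((q-t)[1],(q-t)[0])))
c=ray(C,[f(356,313),f(456,418),f(404,470),f(302,366)],.008);print('carrier corners',(c*1000).round(),c.mean(0))
print(np.degrees(np.arctan2(*(c[0]+c[3]-c[1]-c[2])[1::-1])))
```

```text
bolts [[582. 184.]
 [498. 236.]
 [556. 327.]
 [639. 276.]]
press yaw 58.000249818375686 len 0.1079560639390178
cross -32.006818902912556 0.0979248683711607
hub [0.56530359 0.24836552 0.153     ] knob [0.52056703 0.25384362 0.188     ] 0.04507071282599158 173.01874944898228
side hub [[0.56470972 0.25215972 0.153     ]] knob [[0.51667766 0.26143379 0.188     ]]
tab [0.37507663 0.02811343 0.04      ] cured [0.44477424 0.10386269 0.016     ] 47.38254727054205
carrier corners [[510. 126.   8.]
 [424.  41.   8.]
 [380.  83.   8.]
 [465. 170.   8.]] [0.44475905 0.10512926 0.008     ]
45.13115731942094
```

```bash
python3 -m crank '[[[0,0,0],[16.5,46.5,8],-1],[[0,0,0],[16.5,46.5,8],-1],[[0,0,0],[16.5,46.5,8],-1],[[0,0,0],[16.5,46.5,8],-1],[[0,0,0],[16.5,46.5,8],-1],[[0,0,0],[16.5,46.5,8],-1],[[0,0,0],[16.5,46.5,8],-1],[[0,0,0],[16.5,46.5,8],-1],[[0,0,0],[16.5,46.5,0],-1],[[0,0,0],[16.5,46.5,0],-1]]'
python3 -m crank '[[[0,0,0],[16.5,46.5,0],-1],[[0,0,0],[16.5,46.5,0],-1],[[0,0,0],[16.5,46.5,0],-1],[[0,0,0],[16.5,46.5,0],-1],[[0,0,0],[16.5,46.5,0],-1],[[0,0,0],[16.5,46.5,0],-1],[[0,0,0],[16.5,46.5,0],-1],[[0,0,0],[16.5,46.5,0],-1],[[0,0,0],[0,0,0],-1],[[0,0,0],[0,0,0],-1]]'
python3 - <<'E'
from h import *
s=telemetry.state();print(s['tcp_pos'],s['tool_rot'],s['joint_positions'].round(2))
C,im=shot('wrist','w1.png')
print(proj(C,[[.5185,.257,.188],[.565,.25,.153],[.565,.25,0]]))
E
```

```text
t: 1.35
tcp_pos: [0.3868, -0.1177, 0.3085]
tool_rot: [3.141, 0.0, -2.779]
ft_force: [-0.2, -1.3, 0.4]
width: 0.0869
finger_force: 0.0
t: 2.6
tcp_pos: [0.5184, 0.2524, 0.3079]
tool_rot: [-3.141, -0.002, -2.779]
ft_force: [-0.4, 0.2, -0.1]
width: 0.0871
finger_force: 0.0
[0.51840472 0.2523939  0.30786301] [-3.14108456e+00 -1.70230799e-03 -2.77859589e+00] [ 0.73  0.27 -0.01 -0.   -1.3  -1.94]
[[260.6259935  195.18955565]
 [235.28163857 225.43153456]
 [241.92323722 181.02131781]]
```

View pics/w1.png

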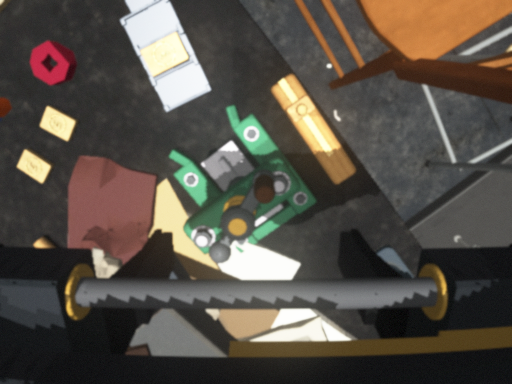

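Run:
```python
from h import *
C=cam('wrist');im=cv2.imread('pics/w1.png')
hsv=cv2.cvtColor(im,cv2.COLOR_BGR2HSV)
m=cv2.inRange(hsv,np.array([0,60,20]),np.array([15,255,110]));m[:150]=0;m[230:]=0;m[:,:240]=0;m[:,300:]=0
ys,xs=np.nonzero(m);print('knob px',xs.min(),xs.max(),ys.min(),ys.max(),xs.mean(),ys.mean())
m=cv2.inRange(hsv,np.array([10,100,90]),np.array([30,255,255]));m[:205]=0;m[240:]=0;m[:,:220]=0;m[:,255:]=0
ys,xs=np.nonzero(m);print('pin px',xs.min(),xs.max(),ys.min(),ys.max(),xs.mean(),ys.mean())
h=ray(C,[[238,227]],.153)[0];k=ray(C,[[266,183]],.188)[0]
print(h,k,np.hypot(*(k-h)[:2]),np.degrees(np.arctan2(*(k-h)[1::-1])))
# carrier & bolts
print(ray(C,[[252,133],[191,180],[283,182]],.018))
```

```text
knob px 255 299 150 202 264.437106918239 190.63836477987422
pin px 223 254 205 235 236.1571906354515 224.01003344481606
[0.56593193 0.25256882 0.153     ] [0.50779483 0.25703926 0.188     ] 0.05830872099678019 175.6029055700133
[[0.49723559 0.23905648 0.018     ]
 [0.58257144 0.18592814 0.018     ]
 [0.54264139 0.29921529 0.018     ]]
```

```bash
python3 -m crank '[[[0,0,0],[0,5,-40],-1],[[0,0,0],[0,0,-40],-1],[[0,0,0],[0,0,-30],-1],[[0,0,0],[0,0,-20],-1],[[0,0,0],[0,0,0],-1],[[0,0,0],[0,0,0],1],[[0,0,0],[0,0,0],1],[[0,0,0],[0,0,0],1],[[0,0,0],[0,0,0],1],[[0,0,0],[0,0,0],1]]'
```

```text
t: 3.9
tcp_pos: [0.5188, 0.2578, 0.1787]
tool_rot: [3.142, 0.0, -2.779]
ft_force: [0.6, -0.2, -0.5]
width: 0.0451
finger_force: 0.0
```

```bash
python3 -m crank '[[[0,0,0],[0,0,0],1],[[0,0,0],[0,0,0],1],[[0,0,0],[0,0,0],1],[[0,0,0],[0,0,0],1],[[0,0,0],[0,0,0],1],[[0,0,0],[0,0,0],1]]'
```

```text
t: 4.65
tcp_pos: [0.5187, 0.258, 0.1785]
tool_rot: [3.141, 0.0, -2.779]
ft_force: [-1.0, 2.4, 0.4]
width: 0.0173
finger_force: 30.0
```

```bash
python3 -m crank '[[[0,0,0],[-0.3,-12.5,0.4],1],[[0,0,0],[2.9,-12.2,0.4],1],[[0,0,0],[6,-11,0.4],1],[[0,0,0],[8.6,-9.1,0.4],1],[[0,0,0],[10.7,-6.6,0.4],1],[[0,0,0],[12,-3.6,0.4],1],[[0,0,0],[0,0,0],1]]'
```

```text
t: 5.52
tcp_pos: [0.5604, 0.2025, 0.1812]
tool_rot: [-3.141, 0.002, -2.779]
ft_force: [3.3, 4.1, -1.2]
width: 0.0172
finger_force: 30.0
```

```bash
python3 -m crank '[[[0,0,0],[12.5,-0.3,0.4],1],[[0,0,0],[12.2,2.9,0.4],1],[[0,0,0],[11,6,0.4],1],[[0,0,0],[9.1,8.6,0.4],1],[[0,0,0],[6.6,10.7,0.4],1],[[0,0,0],[3.6,12,0.4],1],[[0,0,0],[0.3,12.5,0.4],1],[[0,0,0],[-2.9,12.2,0.4],1],[[0,0,0],[-6,11,0.4],1],[[0,0,0],[0,0,0],1]]'
```

```text
t: 6.78
tcp_pos: [0.6034, 0.2774, 0.1846]
tool_rot: [-3.14, -0.005, -2.778]
ft_force: [-5.2, -1.6, 4.1]
width: 0.0169
finger_force: 30.0
```

```bash
python3 -m crank '[[[0,0,0],[-8.6,9.1,0.4],1],[[0,0,0],[-10.7,6.6,0.4],1],[[0,0,0],[-12,3.6,0.4],1],[[0,0,0],[-12.5,0.3,0.4],1],[[0,0,0],[-12.2,-2.9,0.4],1],[[0,0,0],[-11,-6,0.4],1],[[0,0,0],[-9.1,-8.6,0.4],1],[[0,0,0],[-6.6,-10.7,0.4],1],[[0,0,0],[-3.6,-12,0.4],1],[[0,0,0],[0,0,0],1]]'
```

```text
t: 8.02
tcp_pos: [0.5159, 0.257, 0.1885]
tool_rot: [3.141, -0.004, -2.779]
ft_force: [-6.6, 2.0, 6.7]
width: 0.0169
finger_force: 30.0
```

```bash
python3 -m crank '[[[0,0,0],[-0.3,-12.5,0.4],1],[[0,0,0],[2.9,-12.2,0.4],1],[[0,0,0],[0,0,0],0],[[0,0,0],[0,0,0],-0.2],[[0,0,0],[0,0,0],-0.2],[[0,0,0],[0,0,0],-0.2],[[0,0,0],[0,0,20],-0.2],[[0,0,0],[0,0,30],-1],[[0,0,0],[0,0,40],-1],[[0,0,0],[0,0,40],-1]]'
```

```text
t: 9.28
tcp_pos: [0.5213, 0.233, 0.3199]
tool_rot: [-3.141, -0.001, -2.779]
ft_force: [0.1, 0.3, -0.1]
width: 0.0745
finger_force: 0.0
```

```bash
python3 -m crank '[[[0,0,0.108],[-19,-32,0],-1],[[0,0,0.108],[-19,-32,0],-1],[[0,0,0.108],[-19,-32,0],-1],[[0,0,0.108],[-19,-32,0],-1],[[0,0,0],[0,0,0],-1],[[0,0,0],[0,0,0],-1]]'
python3 - <<'E'
from h import *
s=telemetry.state();print(s['tcp_pos'],s['tool_rot'],s['joint_positions'].round(2))
C,im=shot('wrist','w2.png')
im=im[:,:,::-1];hsv=cv2.cvtColor(im,cv2.COLOR_BGR2HSV)
def blobs(name,lo,hi,z,amin=150):
    m=cv2.inRange(hsv,np.array(lo),np.array(hi))
    for c in cv2.findContours(m,cv2.RETR_EXTERNAL,cv2.CHAIN_APPROX_NONE)[0]:
        if cv2.contourArea(c)<amin: continue
        w=ray(C,c.reshape(-1,2),z)[:,:2];r=cv2.minAreaRect((w*1000).astype(np.float32))
        if max(r[1])<250: print(name,c.reshape(-1,2).mean(0).round(1),np.round(r[0],1),np.round(r[1],1),round(r[2],1))
blobs('tan',(12,40,150),(30,160,255),0.01)
blobs('grey',(85,8,110),(130,80,255),0.008)
blobs('black',(0,0,0),(180,255,22),0.04)
E
```

```text
t: 10.02
tcp_pos: [0.4457, 0.1053, 0.3191]
tool_rot: [-3.141, 0.001, -2.348]
ft_force: [-0.1, 0.3, 0.6]
width: 0.0872
finger_force: 0.0
[0.4457344  0.10526997 0.31913598] [-3.14143316e+00  7.67910409e-04 -2.34755296e+00] [ 0.59  0.04 -0.25 -0.   -1.28 -1.37]
tan [204.7 317.1] [686.2 242.1] [55.8 27.6] 83.1
tan [198.7 266.6] [629.  163.1] [55.2 41.9] 46.0
tan [336.4 259.5] [475.8 307.4] [64.6 11.2] 57.3
tan [339.1 225. ] [437.9 265.5] [24.2 23.5] 76.1
tan [ 88.6 181.7] [643.1 -25.7] [43.9 32.4] 75.3
tan [130.5 157.8] [574.3  -4.6] [43.9 32.6] 81.4
tan [256.4 148.7] [445. 106.] [34.8 50.7] 44.6
tan [47.6 11.4] [ 509.8 -205.5] [30.1 66.8] 41.0
grey [161.8 343. ] [787.1 221.8] [ 47.4 109.5] 49.1
grey [114.4 296. ] [763.5 115.3] [ 35.8 129.2] 46.3
grey [256.4 113. ] [420.1  80.4] [183.7  65.8] 45.4
black [312.1 372.5] [620.1 421.3] [ 55.5 114.4] 43.9
black [424.5 312.5] [437.6 432.9] [112.8 115.6] 46.1
black [479.6 270.8] [329.3 458.3] [ 26.4 102.4] 43.2
black [374.5 260.4] [436.4 332.1] [24.3 86.6] 2.4
```

View pics/w2.png

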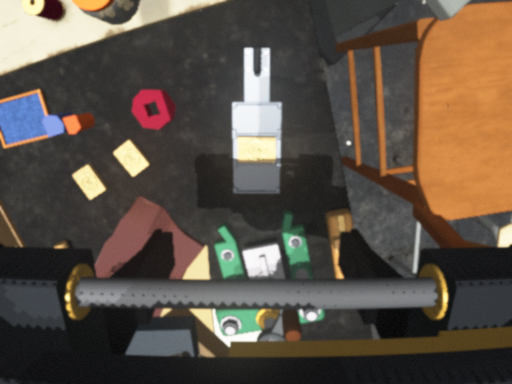

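```bash
python3 -m crank '[[[0,0,0],[-0.5,0,-60],-1],[[0,0,0],[0,0,-60],-1],[[0,0,0],[0,0,-60],-1],[[0,0,0],[0,0,-60],-1],[[0,0,0],[0,0,-35],-1],[[0,0,0],[0,0,-13],-1],[[0,0,0],[0,0,0],-1],[[0,0,0],[0,0,0],-1]]'
```

```text
t: 11.08
tcp_pos: [0.4461, 0.1059, 0.0322]
tool_rot: [-3.141, 0.003, -2.346]
ft_force: [-0.0, 0.5, -0.3]
width: 0.0874
finger_force: 0.0
```

```bash
python3 -m crank '[[[0,0,0],[0,0,-1],0],[[0,0,0],[0,0,0],1],[[0,0,0],[0,0,0],1],[[0,0,0],[0,0,0],1],[[0,0,0],[0,0,0],1],[[0,0,0],[0,0,0],1],[[0,0,0],[0,0,0],1],[[0,0,0],[0,0,0],1]]'
```

```text
t: 12.08
tcp_pos: [0.4449, 0.105, 0.03]
tool_rot: [-3.142, -0.0, -2.347]
ft_force: [-0.0, -0.6, 2.1]
width: 0.0492
finger_force: 30.0
```

```bash
python3 -m crank '[[[0,0,0],[0,0,30],1],[[0,0,0],[0,0,50],1],[[0,0,0],[0,0,50],1],[[0,0,0],[0,0,30],1]]'
python3 - <<'E'
from h import *
C,im=shot('top','top2.png');S,im2=shot('side','side2.png')
a=im[150:230,250:340,::-1];b=im2[170:250,240:330,::-1]
cv2.imwrite('pics/c3.png',cv2.resize(np.hstack([a,b]),(800,356),interpolation=cv2.INTER_CUBIC))
for n,Cc,i in(('top',C,im),('side',S,im2)):
    hsv=cv2.cvtColor(i,cv2.COLOR_RGB2HSV)
    for nm,lo,hi in(('blue',(100,90,60),(130,255,255)),('orange',(3,150,120),(13,255,255))):
        m=cv2.inRange(hsv,np.array(lo),np.array(hi));m[:150]=0;m[235:]=0;m[:,:250]=0;m[:,340:]=0
        for c in cv2.findContours(m,cv2.RETR_EXTERNAL,cv2.CHAIN_APPROX_NONE)[0]:
            if cv2.contourArea(c)<12: continue
            p=c.reshape(-1,2).mean(0);print(n,nm,p.round(1),cv2.boundingRect(c),ray(Cc,[p,p],0)[0].round(3),ray(Cc,[p],.03)[0].round(3))
E
```

```text
t: 12.58
tcp_pos: [0.4452, 0.1052, 0.1921]
tool_rot: [-3.141, 0.003, -2.347]
ft_force: [0.1, 0.4, -1.9]
width: 0.0495
finger_force: 30.0
top blue [288.7 190.9] (283, 186, 11, 10) [ 0.606 -0.104  0.   ] [ 0.603 -0.1    0.03 ]
top blue [305.3 177.3] (291, 163, 29, 30) [ 0.645 -0.151  0.   ] [ 0.641 -0.146  0.03 ]
top orange [281.5 199.1] (278, 195, 8, 9) [ 0.582 -0.083  0.   ] [ 0.58  -0.081  0.03 ]
```

View pics/c3.png

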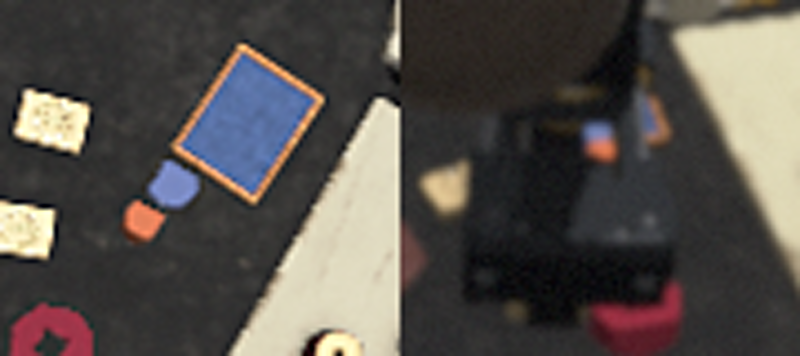

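Run:
```python
from h import *
T=cam('top');S=cam('side')
i=cv2.imread('pics/side0.png');hsv=cv2.cvtColor(i,cv2.COLOR_BGR2HSV)
for nm,lo,hi,pt in(('blue',(100,90,60),(130,255,255),(288.7,190.9)),('orange',(3,150,120),(13,255,255),(281.5,199.1))):
    m=cv2.inRange(hsv,np.array(lo),np.array(hi));m[:180]=0;m[235:]=0;m[:,:265]=0;m[:,310:]=0
    for c in cv2.findContours(m,cv2.RETR_EXTERNAL,cv2.CHAIN_APPROX_NONE)[0]:
        if cv2.contourArea(c)<12: continue
        x,y,w,h=cv2.boundingRect(c);p=(x+w/2,y+h/2);print(nm,x,y,w,h)
        for z in(0,.02,.04,.06,.08,.1):print('  ',z,ray(T,[pt],z)[0][:2].round(3),ray(S,[p],z)[0][:2].round(3))
```

```text
blue 276 186 21 14
   0 [ 0.606 -0.104] [ 0.647 -0.154]
   0.02 [ 0.604 -0.102] [ 0.631 -0.136]
   0.04 [ 0.602 -0.099] [ 0.615 -0.117]
   0.06 [ 0.6   -0.097] [ 0.599 -0.098]
   0.08 [ 0.598 -0.095] [ 0.583 -0.08 ]
   0.1 [ 0.596 -0.093] [ 0.567 -0.061]
orange 283 203 8 9
   0 [ 0.582 -0.083] [ 0.602 -0.11 ]
   0.02 [ 0.581 -0.082] [ 0.588 -0.093]
   0.04 [ 0.579 -0.08 ] [ 0.573 -0.075]
   0.06 [ 0.577 -0.078] [ 0.559 -0.058]
   0.08 [ 0.576 -0.076] [ 0.544 -0.041]
   0.1 [ 0.574 -0.074] [ 0.53  -0.023]
```

```bash
python3 -m crank '[[[0,0,0.0325],[34.3,-43.3,0],1],[[0,0,0.0325],[34.3,-43.3,0],1],[[0,0,0.0325],[34.3,-43.3,0],1],[[0,0,0.0325],[34.3,-43.3,0],1],[[0,0,0.0325],[34.3,-43.3,0],1],[[0,0,0.0325],[34.3,-43.3,0],1],[[0,0,0],[0,0,-40],1],[[0,0,0],[0,0,-40],1],[[0,0,0],[0,0,0],1],[[0,0,0],[0,0,0],1]]'
python3 - <<'E'
from h import *
s=telemetry.state();print(s['tcp_pos'],s['tool_rot'])
C,im=shot('wrist','w3.png')
T,im=shot('top','top3.png')
E
```

```text
t: 13.92
tcp_pos: [0.6514, -0.1548, 0.1104]
tool_rot: [-3.141, -0.0, -2.151]
ft_force: [-0.2, 0.6, -0.8]
width: 0.0494
finger_force: 30.0
[ 0.65137654 -0.15484593  0.11044805] [-3.14058550e+00 -2.09452305e-04 -2.15100941e+00]
```

View pics/w3.png

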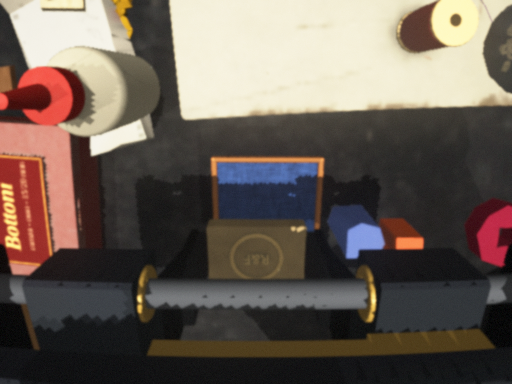

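Run:
```python
from h import *
T=cam('top');C=cam('wrist')
for z in(.02,.03,.04,.05,.06,.07):print(z,ray(C,[[365,238]],z)[0][:2].round(3),ray(T,[(288.7,190.9)],z)[0][:2].round(3), ray(C,[[404,241]],z)[0][:2].round(3),ray(T,[(281.5,199.1)],z)[0][:2].round(3))
r=ray(C,[[212,157],[325,157],[320,226]],.008)[:,:2];print(r)
a=np.radians(56.7)
c=np.array([.6446,-.1504]);ex=np.array([np.cos(a),np.sin(a)]);ey=np.array([-np.sin(a),np.cos(a)])
print((r-c)@np.c_[ex,ey])
```

```text
0.02 [ 0.598 -0.087] [ 0.604 -0.102] [ 0.574 -0.068] [ 0.581 -0.082]
0.03 [ 0.598 -0.093] [ 0.603 -0.1  ] [ 0.576 -0.074] [ 0.58  -0.081]
0.04 [ 0.599 -0.098] [ 0.602 -0.099] [ 0.577 -0.081] [ 0.579 -0.08 ]
0.05 [ 0.599 -0.104] [ 0.601 -0.098] [ 0.578 -0.088] [ 0.578 -0.079]
0.06 [ 0.599 -0.11 ] [ 0.6   -0.097] [ 0.58  -0.094] [ 0.577 -0.078]
0.07 [ 0.6   -0.116] [ 0.599 -0.096] [ 0.581 -0.101] [ 0.577 -0.077]
[[ 0.66071361 -0.19822044]
 [ 0.59215729 -0.15332196]
 [ 0.62243605 -0.10834   ]]
[[-0.03112193 -0.03972239]
 [-0.03123444  0.04222778]
 [ 0.02298554  0.04161669]]
```

```bash
python3 -m crank '[[[0,0,0],[0,0,-40],1],[[0,0,0],[0,0,-30],1],[[0,0,0],[0,0,-9],1],[[0,0,0],[0,0,0],1],[[0,0,0],[0,0,0],0.2],[[0,0,0],[0,0,0],-0.4]]'
python3 -m crank '[[[0,0,0],[0,0,0],-0.45],[[0,0,0],[0,0,2],-0.45],[[0,0,0],[0,0,40],-0.45],[[0,0,0],[0,0,50],-1],[[0,0,0],[0,0,50],-1],[[0,0,0],[0,0,50],-1],[[0,0,0],[0,0,0],-1]]'
python3 - <<'E'
from h import *
s=telemetry.state();print(s['tcp_pos'],s['tool_rot'])
C,im=shot('wrist','w4.png');im=im[:,:,::-1]
hsv=cv2.cvtColor(im,cv2.COLOR_BGR2HSV)
def blobs(name,lo,hi,z,amin=150):
    m=cv2.inRange(hsv,np.array(lo),np.array(hi))
    for c in cv2.findContours(m,cv2.RETR_EXTERNAL,cv2.CHAIN_APPROX_NONE)[0]:
        if cv2.contourArea(c)<amin: continue
        w=ray(C,c.reshape(-1,2),z)[:,:2];r=cv2.minAreaRect((w*1000).astype(np.float32))
        if max(r[1])<100: print(name,c.reshape(-1,2).mean(0).round(1),np.round(r[0],1),np.round(r[1],1),round(r[2],1))
blobs('tan',(12,40,90),(30,170,255),0.012)
E
```

```text
t: 14.78
tcp_pos: [0.6518, -0.1549, 0.0326]
tool_rot: [-3.139, 0.001, -2.151]
ft_force: [0.3, -0.0, 0.1]
width: 0.0536
finger_force: 0.0
t: 15.65
tcp_pos: [0.6531, -0.1552, 0.2293]
tool_rot: [-3.131, 0.005, -2.151]
ft_force: [0.0, 0.4, 0.2]
width: 0.0859
finger_force: 0.0
[ 0.65314265 -0.15523041  0.22931565] [-3.13108394  0.00514433 -2.15116996]
tan [148.1 339.9] [904.7 -45.2] [68.8 57.4] 59.4
tan [260.4 326.1] [766.1  24. ] [50.8 21.8] 62.9
tan [206.  331.6] [830.9  -4.9] [79.8 32.9] 55.5
tan [183.5 332.2] [855.4 -19.9] [79.9  9.6] 63.9
tan [439.5 294.5] [552.8 106.7] [79.7 17.3] 68.4
tan [ 72.1 292.2] [ 939.4 -145.9] [77.9 13.6] 41.6
tan [324.5 248.4] [642.8 -27.5] [45.8 31.1] 75.2
tan [384.8 232.8] [575.   -6.8] [46.7 32.7] 80.9
tan [259.4 164.3] [ 651.9 -152.9] [33.9 50.4] 56.8
tan [ 91.3 170. ] [ 810.4 -249.3] [54.1 14.1] 51.0
tan [266.9 160.4] [ 643.6 -151.7] [64.5 84. ] 55.6
tan [53.7 79.1] [ 781.7 -348.2] [21.1 85.9] 55.4
tan [372.9  44.8] [ 491.4 -192.2] [39.3 53.6] 67.4
tan [ 5.8 34.1] [ 790.6 -412.7] [42.3 21.4] 48.7
tan [331.4   6.7] [ 509.2 -245. ] [13.7 33.7] 57.9
```

View pics/w4.png

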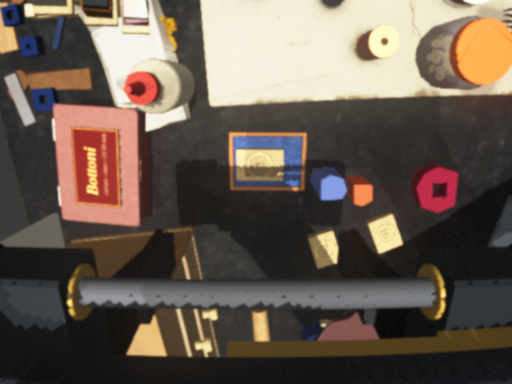

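```bash
python3 -m crank '[[[0,0,-0.156],[-1,16,0],-1],[[0,0,-0.156],[-1,16,0],-1],[[0,0,-0.156],[-1,16,0],-1],[[0,0,-0.156],[-1,16,0],-1],[[0,0,-0.156],[-1,16,0],-1],[[0,0,-0.156],[-1,16,0],-1],[[0,0,-0.156],[-1,16,-40],-1],[[0,0,-0.156],[-1,16,-50],-1],[[0,0,0],[0,0,-50],-1],[[0,0,0],[0,0,0],-1]]'
python3 -m crank '[[[0,0,0],[0,0,0],-1],[[0,0,0],[0,0,0],-1]]'
```

```text
t: 16.95
tcp_pos: [0.6386, -0.0272, 0.0774]
tool_rot: [-3.137, -0.012, 2.883]
ft_force: [-0.5, -0.8, -0.0]
width: 0.087
finger_force: 0.0
t: 17.2
tcp_pos: [0.6443, -0.0268, 0.0855]
tool_rot: [3.14, 0.004, 2.883]
ft_force: [0.5, 0.1, 0.4]
width: 0.0871
finger_force: 0.0
```

```bash
python3 -m crank '[[[0,0,0],[-1.5,0,-40],-1],[[0,0,0],[0,0,-18],-1],[[0,0,0],[0,0,0],-1],[[0,0,0],[0,0,0],0.5],[[0,0,0],[0,0,0],1],[[0,0,0],[0,0,0],1],[[0,0,0],[0,0,0],1],[[0,0,0],[0,0,0],1],[[0,0,0],[0,0,0],1],[[0,0,0],[0,0,0],1]]'
```

```text
t: 18.45
tcp_pos: [0.6414, -0.0267, 0.0251]
tool_rot: [3.141, 0.0, 2.884]
ft_force: [-0.3, 0.4, -0.1]
width: 0.0416
finger_force: 30.0
```

```bash
python3 -m crank '[[[0,0,0],[0,0,40],1],[[0,0,0],[0,0,55],1],[[0,0,0.15],[-28,19,50],1],[[0,0,0.15],[-28,19,40],1],[[0,0,0.15],[-28,19,0],1],[[0,0,0.15],[-28,19,0],1],[[0,0,0.15],[-28,19,0],1],[[0,0,0.15],[-28,19,0],1],[[0,0,0.15],[-28,19,0],1],[[0,0,0],[0,0,0],1]]'
python3 -m crank '[[[0,0,0],[0,0,0],1],[[0,0,0],[0,0,0],1]]'
cat > meas.py <<'E'
from h import *
import sys
def carrier(C,im,z=.008):
    hsv=cv2.cvtColor(im,cv2.COLOR_RGB2HSV)
    m=cv2.inRange(hsv,np.array((90,12,110)),np.array((130,80,255)))
    for c in cv2.findContours(m,cv2.RETR_EXTERNAL,cv2.CHAIN_APPROX_NONE)[0]:
        if cv2.contourArea(c)<300: continue
        p=c.reshape(-1,2)
        r=cv2.minAreaRect((ray(C,p,z)[:,:2]*1000).astype(np.float32))
        print('grey',p.mean(0).round(),np.round(r[0],1),np.round(r[1],1),round(r[2],1))
def tan(C,im,z):
    hsv=cv2.cvtColor(im,cv2.COLOR_RGB2HSV)
    m=cv2.inRange(hsv,np.array((12,40,90)),np.array((30,170,255)))
    for c in cv2.findContours(m,cv2.RETR_EXTERNAL,cv2.CHAIN_APPROX_NONE)[0]:
        if cv2.contourArea(c)<60: continue
        r=cv2.minAreaRect((ray(C,c.reshape(-1,2),z)[:,:2]*1000).astype(np.float32))
        if 20<min(r[1]) and max(r[1])<60: print('tan',c.reshape(-1,2).mean(0).round(),np.round(r[0],1),np.round(r[1],1),round(r[2],1))
E
python3 - <<'E'
from meas import *
s=telemetry.state();print(s['tcp_pos'],s['tool_rot'],s['joint_positions'].round(2))
C,im=shot('wrist','w5.png');carrier(C,im)
C,im=shot('top','t5.png');carrier(C,im)
E
```

```text
t: 19.7
tcp_pos: [0.4433, 0.1066, 0.2098]
tool_rot: [3.141, -0.001, -2.347]
ft_force: [0.2, 0.6, -1.1]
width: 0.0419
finger_force: 30.0
t: 19.95
tcp_pos: [0.4457, 0.1059, 0.2098]
tool_rot: [-3.142, -0.0, -2.351]
ft_force: [-0.3, 0.2, -1.4]
width: 0.0415
finger_force: 30.0
[0.44571381 0.10589154 0.20977249] [-3.14158736e+00 -3.18592584e-04 -2.35123962e+00] [ 0.59  0.13 -0.44  0.   -1.   -1.37]
grey [256. 122.] [421.3  82.2] [189.1  66.1] 45.3
```

View pics/w5.png

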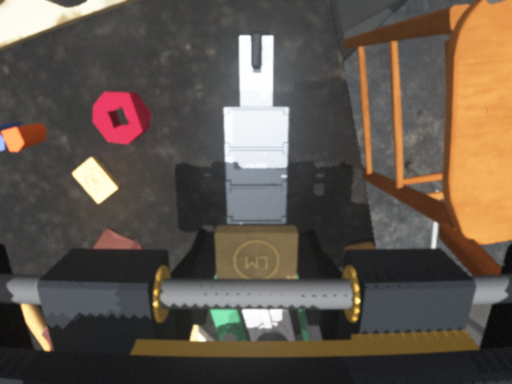

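```bash
python3 -m crank '[[[0,0,0],[26.5,27.5,-40],1],[[0,0,0],[0,0,-60],1],[[0,0,0],[0,0,-40],1],[[0,0,0],[0,0,-30],1],[[0,0,0],[0,0,0],1],[[0,0,0],[0,0,-5],1],[[0,0,0],[0,0,0],1],[[0,0,0],[0,0,0],1]]'
```

```text
t: 21.05
tcp_pos: [0.4723, 0.1341, 0.036]
tool_rot: [-3.141, 0.002, -2.35]
ft_force: [-0.2, 0.8, -0.9]
width: 0.0413
finger_force: 30.0
```

```bash
python3 -m crank '[[[0,0,0],[0,0,-3],1],[[0,0,0],[0,0,-2.5],1],[[0,0,0],[0,0,0],1],[[0,0,0],[0,0,0],1]]'
python3 -m crank '[[[0,0,0],[0,0,0],0.2],[[0,0,0],[0,0,0],-0.25],[[0,0,0],[0,0,0],-0.25],[[0,0,0],[0,0,10],-0.25],[[0,0,0],[0,0,50],-0.5],[[0,0,0],[0,0,60],-1],[[0,0,0],[0,0,60],-1],[[0,0,0],[0,0,20],-1],[[0,0,0],[0,0,0],-1],[[0,0,0],[0,0,0],-1]]'
python3 - <<'E'
from meas import *
s=telemetry.state();print(s['tcp_pos'],s['tool_rot'])
C,im=shot('wrist','w6.png');carrier(C,im);tan(C,im,.012)
E
```

```text
t: 21.55
tcp_pos: [0.4717, 0.1337, 0.0294]
tool_rot: [3.142, -0.0, -2.35]
ft_force: [-0.2, 0.1, -0.8]
width: 0.0414
finger_force: 30.0
t: 22.8
tcp_pos: [0.4708, 0.1333, 0.2284]
tool_rot: [3.141, -0.002, -2.35]
ft_force: [-0.2, 0.6, 0.5]
width: 0.087
finger_force: 0.0
[0.47081257 0.13328719 0.22835222] [ 3.14058711e+00 -2.08514602e-03 -2.35012532e+00]
grey [254. 108.] [422.   83.1] [186.1  66.4] 45.1
tan [186. 269.] [615.5 168. ] [48.8 26.9] 10.2
tan [256. 168.] [472.5 135.9] [30.7 42.1] 45.3
tan [ 96. 142.] [573.1  -3.7] [45.1 34.8] 81.2
```

```bash
python3 -m crank '[[[0,0,-0.1355],[14.6,-19.7,0],-1],[[0,0,-0.1355],[14.6,-19.7,0],-1],[[0,0,-0.1355],[14.6,-19.7,0],-1],[[0,0,-0.1355],[14.6,-19.7,0],-1],[[0,0,-0.1355],[14.6,-19.7,0],-1],[[0,0,-0.1355],[14.6,-19.7,-40],-1],[[0,0,-0.1355],[14.6,-19.7,-50],-1],[[0,0,0],[0,0,-50],-1],[[0,0,0],[0,0,0],-1],[[0,0,0],[0,0,0],-1]]'
python3 -m crank '[[[0,0,0],[0,0,0],-1]]'
```

```text
t: 24.1
tcp_pos: [0.5748, -0.004, 0.0903]
tool_rot: [-3.141, 0.001, 2.986]
ft_force: [0.1, -0.1, -0.2]
width: 0.087
finger_force: 0.0
t: 24.22
tcp_pos: [0.5753, -0.0036, 0.0917]
tool_rot: [3.14, 0.004, 2.986]
ft_force: [0.4, -0.5, -0.2]
width: 0.087
finger_force: 0.0
```

```bash
python3 -m crank '[[[0,0,0],[-1.5,-1,-40],-1],[[0,0,0],[0,0,-24],-1],[[0,0,0],[0,0,0],-1],[[0,0,0],[0,0,0],0.5],[[0,0,0],[0,0,0],1],[[0,0,0],[0,0,0],1],[[0,0,0],[0,0,0],1],[[0,0,0],[0,0,0],1],[[0,0,0],[0,0,0],1],[[0,0,0],[0,0,0],1]]'
```

```text
t: 25.48
tcp_pos: [0.5725, -0.0051, 0.0255]
tool_rot: [3.142, 0.0, 2.985]
ft_force: [0.3, -0.3, 1.6]
width: 0.0417
finger_force: 30.0
```

```bash
python3 -m crank '[[[0,0,0],[0,0,40],1],[[0,0,0],[0,0,55],1],[[0,0,0.1355],[-22.4,11.7,50],1],[[0,0,0.1355],[-22.4,11.7,40],1],[[0,0,0.1355],[-22.4,11.7,0],1],[[0,0,0.1355],[-22.4,11.7,0],1],[[0,0,0.1355],[-22.4,11.7,0],1],[[0,0,0.1355],[-22.4,11.7,0],1],[[0,0,0.1355],[-22.4,11.7,0],1],[[0,0,0],[0,0,0],1]]'
python3 -m crank '[[[0,0,0],[0,0,0],1],[[0,0,0],[0,0,0],1]]'
python3 - <<'E'
from meas import *
s=telemetry.state();print(s['tcp_pos'],s['tool_rot'])
C,im=shot('wrist','w7.png');carrier(C,im);tan(C,im,.012)
C,im=shot('top','t7.png');carrier(C,im);tan(C,im,.012)
E
```

```text
t: 26.72
tcp_pos: [0.4141, 0.0768, 0.2102]
tool_rot: [3.141, -0.001, -2.349]
ft_force: [0.2, 0.9, -0.2]
width: 0.0415
finger_force: 30.0
t: 26.98
tcp_pos: [0.4161, 0.0765, 0.2103]
tool_rot: [3.142, -0.0, -2.351]
ft_force: [-0.1, 0.3, -0.3]
width: 0.0413
finger_force: 30.0
[0.41614468 0.07654933 0.210303  ] [ 3.14158976e+00 -2.45936327e-04 -2.35119615e+00]
grey [256. 156.] [406.9  67.3] [147.6  65.1] 45.2
tan [433. 205.] [311.3 239.8] [34.7 21.8] 63.3
tan [71. 25.] [ 443.2 -150.8] [37.6 50.5] 66.4
tan [310. 254.] [ 431.1 -159.1] [52.8 51.5] 81.5
tan [203. 237.] [472.  135.3] [29.5 41. ] 45.8
tan [504. 234.] [ 490.2 -703.4] [40.2 34.1] 87.0
tan [326. 229.] [ 499.1 -206.4] [27.7 28.1] 0.5
tan [463. 228.] [ 505.9 -593.2] [34.8 28.4] 51.3
tan [444. 215.] [ 542.6 -540.1] [51.5 28.5] 54.5
tan [353. 161.] [ 692.4 -284.2] [46.  41.1] 44.6
tan [473. 154.] [ 711.1 -631.8] [54.7 29.4] 81.3
tan [406. 152.] [ 721.5 -439.3] [34.3 30.3] 56.0
tan [432. 130.] [ 783.5 -514.2] [26.  30.9] 55.3
tan [103.  71.] [949.9 435.1] [24.3 35.7] 0.2
```

View pics/w7.png

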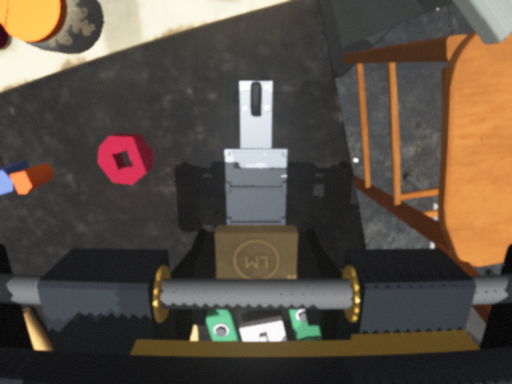

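```bash
python3 -m crank '[[[0,0,0],[0,0,-60],1],[[0,0,0],[0,0,-60],1],[[0,0,0],[0,0,-40],1],[[0,0,0],[0,0,-14],1],[[0,0,0],[0,0,0],1],[[0,0,0],[0,0,0],1],[[0,0,0],[0,0,-3],1],[[0,0,0],[0,0,-3],1],[[0,0,0],[0,0,0],1],[[0,0,0],[0,0,0],1]]'
```

```text
t: 28.32
tcp_pos: [0.4157, 0.0768, 0.0306]
tool_rot: [-3.142, 0.0, -2.35]
ft_force: [0.6, -0.1, -0.7]
width: 0.0415
finger_force: 30.0
```

```bash
python3 -m crank '[[[0,0,0],[0,0,-1],1],[[0,0,0],[0,0,0],0.2],[[0,0,0],[0,0,0],-0.25],[[0,0,0],[0,0,0],-0.25],[[0,0,0],[0,0,10],-0.25],[[0,0,0],[0,0,50],-0.5],[[0,0,0],[-25,-26,60],-1],[[0,0,0],[0,0,60],-1],[[0,0,0],[0,0,0],-1],[[0,0,0],[0,0,0],-1]]'
python3 - <<'E'
from meas import *
s=telemetry.state();print(s['tcp_pos'],s['tool_rot'])
C,im=shot('wrist','w8.png');carrier(C,im);tan(C,im,.012)
E
```

```text
t: 29.58
tcp_pos: [0.3928, 0.0534, 0.2032]
tool_rot: [3.141, 0.001, -2.35]
ft_force: [0.6, -0.3, -0.7]
width: 0.0862
finger_force: 0.0
[0.39278521 0.05335533 0.20323191] [ 3.14125538e+00  9.00036963e-04 -2.35021732e+00]
grey [249. 242.] [455.2 114.8] [77.1 63.3] 45.3
grey [255. 193.] [414.6  75.4] [35.9 61.4] 45.3
grey [256. 149.] [377.4  38.2] [65.3 32.2] 44.5
tan [257. 269.] [469.4 132.9] [28.7 41. ] 45.3
tan [256. 204.] [416.4  79.2] [31.5 42.4] 45.3
tan [70. 57.] [ 437.8 -144.6] [56.7 42.5] 29.6
```

View pics/w8.png

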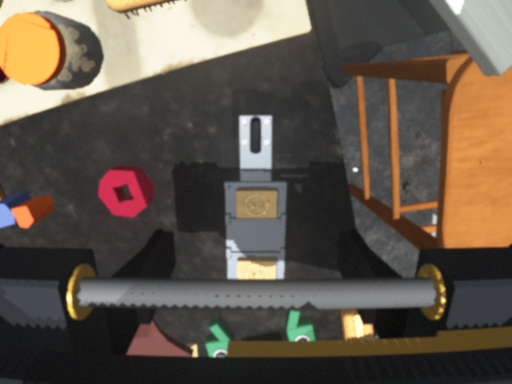

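```bash
python3 -m crank '[[[0,0,0],[-13.5,-13.5,-50],-1],[[0,0,0],[-13.5,-13.5,-60],-1],[[0,0,0],[0,0,-35],-1],[[0,0,0],[0,0,-20],0],[[0,0,0],[0,0,0],0],[[0,0,0],[0,0,0],0.3]]'
```

```text
t: 30.38
tcp_pos: [0.3665, 0.0266, 0.0385]
tool_rot: [3.142, -0.001, -2.349]
ft_force: [0.7, -0.8, 0.5]
width: 0.0645
finger_force: 0.0
```

```bash
python3 -m crank '[[[0,0,0],[0,0,-2.5],1],[[0,0,0],[0,0,0],1],[[0,0,0],[0,0,0],1],[[0,0,0],[0,0,0],1],[[0,0,0],[0,0,0],1],[[0,0,0],[0,0,0],1],[[0,0,0],[0,0,0],1],[[0,0,0],[0,0,0],1],[[0,0,0],[0,0,0],1],[[0,0,0],[0,0,0],1]]'
```

```text
t: 31.62
tcp_pos: [0.3664, 0.0266, 0.036]
tool_rot: [-3.142, 0.0, -2.35]
ft_force: [-0.4, 0.0, 3.2]
width: 0.0097
finger_force: 30.0
```

```bash
python3 -m crank '[[[0,0,0.0276],[6.5,-1.5,0],1],[[0,0,0.0276],[6.5,-1.5,0],1],[[0,0,0.0276],[6.5,-1.5,0],1],[[0,0,0.0276],[6.5,-1.5,0],1],[[0,0,0.0276],[6.5,-1.5,0],1],[[0,0,0.0276],[6.5,-1.5,0],1],[[0,0,0.0276],[6.5,-1.5,0],1],[[0,0,0.0276],[6.5,-1.5,0],1],[[0,0,0],[0,0,0],1],[[0,0,0],[0,0,0],1]]'
python3 - <<'E'
from meas import *
s=telemetry.state();print(s['tcp_pos'],s['tool_rot'],s['ft_force'])
C,im=shot('wrist','w9.png')
C,im=shot('top','t9.png')
a=cv2.imread('pics/w9.png')[60:300,130:450];b=cv2.imread('pics/t9.png')[160:290,100:280]
cv2.imwrite('pics/c9.png',np.hstack([cv2.resize(a,(400,300)),cv2.resize(b,(400,300),interpolation=cv2.INTER_CUBIC)]))
carrier(C,im);tan(C,im,.012)
E
```

```text
t: 32.88
tcp_pos: [0.4155, 0.0131, 0.036]
tool_rot: [3.138, -0.006, -2.128]
ft_force: [-5.5, -3.1, 11.5]
width: 0.0103
finger_force: 30.0
[0.41546903 0.01310504 0.03596069] [ 3.13777861 -0.00597557 -2.12762883] [-5.53373054 -3.06367145 11.51469913]
grey [213. 238.] [473.9 109.8] [122.8  64.9] 58.6
tan [310. 253.] [ 430.8 -160. ] [55.8 51.4] 72.2
tan [224. 245.] [452.4  76.4] [30.7 42. ] 56.9
tan [504. 234.] [ 490.2 -703.4] [40.2 34.1] 87.0
tan [326. 229.] [ 499.1 -206.4] [27.7 28.1] 0.5
tan [463. 228.] [ 505.9 -593.2] [34.8 28.4] 51.3
tan [200. 230.] [493.4 144.5] [31.  42.1] 57.3
tan [444. 215.] [ 542.6 -540.1] [51.5 28.5] 54.5
tan [352. 161.] [ 691.8 -283.9] [46.2 40.6] 40.6
tan [469. 155.] [ 712.6 -618.2] [23.9 27.6] 44.0
tan [406. 151.] [ 721.7 -439. ] [34.9 30.3] 56.1
tan [432. 130.] [ 783.1 -514. ] [26.  31.8] 55.3
```

View pics/c9.png

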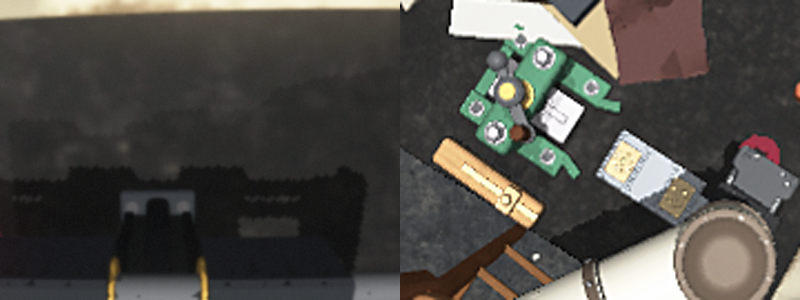

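```bash
python3 -m crank '[[[0,0,0],[4.7,2.3,0],1],[[0,0,0],[4.7,5.3,0],1],[[0,0,0],[3.7,5.9,0],1],[[0,0,0],[3.7,5.9,0],1],[[0,0,0],[3.7,5.9,0],1],[[0,0,0],[0,0,0],1]]'
python3 - <<'E'
from meas import *
C,im=shot('top','t10.png');carrier(C,im)
E
```

```text
t: 33.72
tcp_pos: [0.4368, 0.0385, 0.036]
tool_rot: [3.139, -0.005, -2.128]
ft_force: [-2.9, -3.0, 8.5]
width: 0.0101
finger_force: 30.0
grey [204. 227.] [496.2 134.4] [123.   64.7] 58.4
```

```bash
python3 -m crank '[[[0,0,0],[-0.9,0.6,0],1],[[0,0,0],[-0.9,0.6,0],1],[[0,0,0],[0,0,0],1],[[0,0,0],[0,0,0],1]]'
python3 - <<'E'
from meas import *
C,im=shot('top','t11.png');carrier(C,im)
a=cv2.imread('pics/t11.png')[160:270,120:260]
cv2.imwrite('pics/c11.png',cv2.resize(a,(764,600),interpolation=cv2.INTER_CUBIC))
E
```

```text
t: 34.28
tcp_pos: [0.4362, 0.0401, 0.036]
tool_rot: [3.14, -0.003, -2.129]
ft_force: [-1.2, -5.7, 5.8]
width: 0.0098
finger_force: 30.0
grey [204. 226.] [496.1 135.5] [122.2  64.6] 57.5
```

View pics/c11.png

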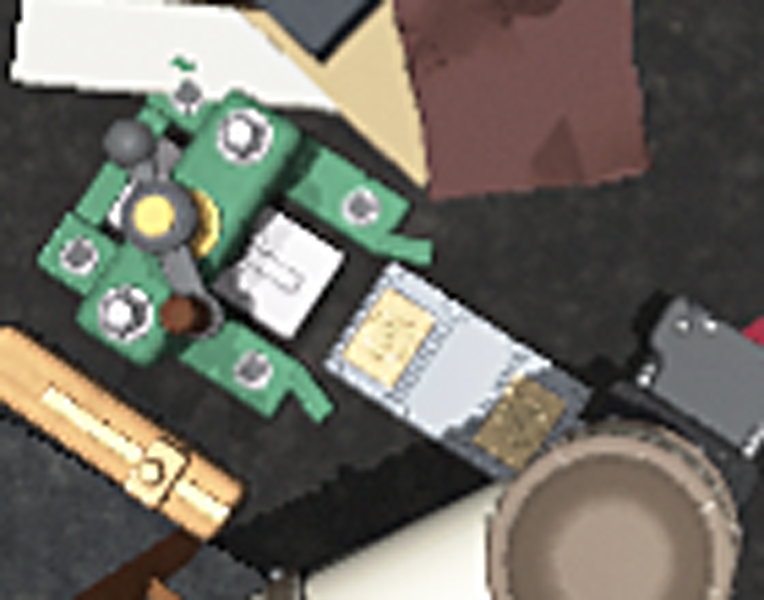

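```bash
python3 -m crank '[[[0,0,0],[-1.7,1.1,0],1],[[0,0,0],[2.6,4.2,0],1],[[0,0,0],[2.6,4.2,0],1],[[0,0,0],[2.6,4.2,0],1],[[0,0,0],[2.6,4.2,0],1],[[0,0,0],[0,0,0],1],[[0,0,0],[0,0,0],1]]'
python3 - <<'E'
from meas import *
C,im=shot('top','t12.png');carrier(C,im)
E
```

```text
t: 35.2
tcp_pos: [0.4436, 0.0578, 0.0359]
tool_rot: [3.139, -0.005, -2.129]
ft_force: [-4.3, -4.9, 9.6]
width: 0.0099
finger_force: 30.0
grey [197. 225.] [503.1 153.6] [122.5  64.8] 58.3
```

```bash
python3 -m crank '[[[0,0,0],[4.2,5.4,0],1],[[0,0,0],[3.7,5.9,0],1],[[0,0,0],[3.7,5.9,0],1],[[0,0,0],[3.7,5.9,0],1],[[0,0,0],[3.7,5.9,0],1],[[0,0,0],[0,0,0],1]]'
python3 - <<'E'
from meas import *
C,im=shot('top','t13.png');carrier(C,im);tan(C,im,.012)
E
```

```text
t: 36.0
tcp_pos: [0.4631, 0.0871, 0.036]
tool_rot: [3.139, -0.004, -2.128]
ft_force: [-3.7, -3.6, 8.3]
width: 0.01
finger_force: 30.0
grey [186. 216.] [523.1 184.4] [115.2  64.4] 58.4
tan [310. 253.] [ 430.8 -160. ] [55.8 51.4] 72.2
tan [504. 234.] [ 489.1 -703.3] [40.2 36.4] 87.0
tan [326. 229.] [ 499.1 -206.4] [27.7 28.1] 0.5
tan [463. 228.] [ 505.9 -593.2] [34.8 28.4] 51.3
tan [444. 215.] [ 542.6 -540.1] [51.5 28.5] 54.5
tan [352. 161.] [ 692.4 -284.2] [46.  41.1] 44.6
tan [469. 155.] [ 712.6 -618.3] [23.9 27.6] 44.1
tan [406. 151.] [ 721.7 -439. ] [34.9 30.3] 56.1
tan [432. 130.] [ 783.1 -514. ] [26.  31.8] 55.3
```

```bash
python3 -m crank '[[[0,0,0],[3.7,5.9,0],1],[[0,0,0],[3.7,5.9,0],1],[[0,0,0],[3.7,5.9,0],1],[[0,0,0],[3.7,5.9,0],1],[[0,0,0],[3.7,5.9,0],1],[[0,0,0],[3.7,5.9,0],1],[[0,0,0],[0,0,0],1]]'
```

```text
t: 36.92
tcp_pos: [0.4855, 0.1225, 0.036]
tool_rot: [3.14, -0.004, -2.128]
ft_force: [-3.5, -3.9, 6.9]
width: 0.0096
finger_force: 30.0
```

```bash
python3 -m crank '[[[0,0,0],[3.7,5.9,0],1],[[0,0,0],[3.7,5.9,0],1],[[0,0,0],[3.7,5.9,0],1],[[0,0,0],[2.1,3.4,0],1],[[0,0,0],[0,0,0],1]]'
```

```text
t: 37.55
tcp_pos: [0.4983, 0.1432, 0.036]
tool_rot: [3.139, -0.005, -2.128]
ft_force: [-4.1, -4.5, 8.5]
width: 0.0098
finger_force: 30.0
```

```bash
python3 -m crank '[[[0,0,0],[2.1,3.4,0],1],[[0,0,0],[2.1,3.4,0],1],[[0,0,0],[0.5,0.8,0],1],[[0,0,0],[0.5,0.8,0],1],[[0,0,0],[0,0,0],1]]'
```

```text
t: 38.17
tcp_pos: [0.503, 0.1509, 0.036]
tool_rot: [3.139, -0.006, -2.129]
ft_force: [-4.8, -5.9, 9.3]
width: 0.01
finger_force: 30.0
```

```bash
python3 -m crank '[[[0,0,0],[0.6,1,0],1],[[0,0,0],[0.6,1,0],1],[[0,0,0],[0.6,1,0],1],[[0,0,0],[0,0,0],1]]'
```

```text
t: 38.67
tcp_pos: [0.5049, 0.154, 0.036]
tool_rot: [3.139, -0.006, -2.129]
ft_force: [-3.6, -5.6, 8.9]
width: 0.0101
finger_force: 30.0
```

```bash
python3 -m crank '[[[0,0,0],[0.6,1,0],1],[[0,0,0],[0.6,1,0],1],[[0,0,0],[0,0,0],1],[[0,0,0],[0,0,0],1]]'
```

```text
t: 39.17
tcp_pos: [0.5061, 0.156, 0.036]
tool_rot: [3.139, -0.006, -2.129]
ft_force: [-4.5, -7.0, 9.2]
width: 0.0096
finger_force: 30.0
```

```bash
python3 -m crank '[[[0,0,0],[0.6,1,0],1],[[0,0,0],[0.6,1,0],1],[[0,0,0],[0,0,0],1],[[0,0,0],[0,0,0],1]]'
```

```text
t: 39.67
tcp_pos: [0.5063, 0.1565, 0.036]
tool_rot: [3.138, -0.01, -2.129]
ft_force: [-3.8, -9.6, 12.4]
width: 0.0098
finger_force: 30.0
```

```bash
python3 -m crank '[[[0,0,0],[0.8,1.3,0],1],[[0,0,0],[0.8,1.3,0],1],[[0,0,0],[0,0,0],1],[[0,0,0],[0,0,0],1]]'
python3 - <<'E'
from meas import *
C,im=shot('top','t14.png');carrier(C,im)
E
```

```text
t: 40.17
tcp_pos: [0.5063, 0.1568, 0.0359]
tool_rot: [3.137, -0.015, -2.13]
ft_force: [-6.1, -16.3, 15.0]
width: 0.0096
finger_force: 30.0
```

```bash
python3 -m crank '[[[0,0,0],[-0.8,-1.3,0],1],[[0,0,0],[0,0,0],0.6],[[0,0,0],[0,0,0],0.3],[[0,0,0],[0,0,0],0.3],[[0,0,0],[0,0,20],0.3],[[0,0,0],[0,0,50],0],[[0,0,0],[0,0,60],-0.4],[[0,0,0],[0,0,60],-0.4],[[0,0,0],[0,0,60],-0.4],[[0,0,0],[0,0,0],-0.4]]'
python3 - <<'E'
from meas import *
s=telemetry.state();print(s['tcp_pos'],s['tool_rot'])
C,im=shot('wrist','w15.png')
T,it=shot('top','t15.png');carrier(T,it)
a=cv2.imread('pics/w15.png')[:, 100:420];b=cv2.imread('pics/t15.png')[160:270,120:260]
cv2.imwrite('pics/c15.png',np.hstack([cv2.resize(a,(400,480)),cv2.resize(b,(400,314),interpolation=cv2.INTER_CUBIC)[[*range(314)]+[313]*166]]))
E
```

```text
t: 41.48
tcp_pos: [0.5128, 0.1628, 0.2918]
tool_rot: [-3.135, 0.011, -2.128]
ft_force: [0.3, 0.9, -1.4]
width: 0.0605
finger_force: 0.0
[0.51276962 0.16278199 0.29182334] [-3.13534654  0.01125239 -2.1277958 ]
```

View pics/c15.png

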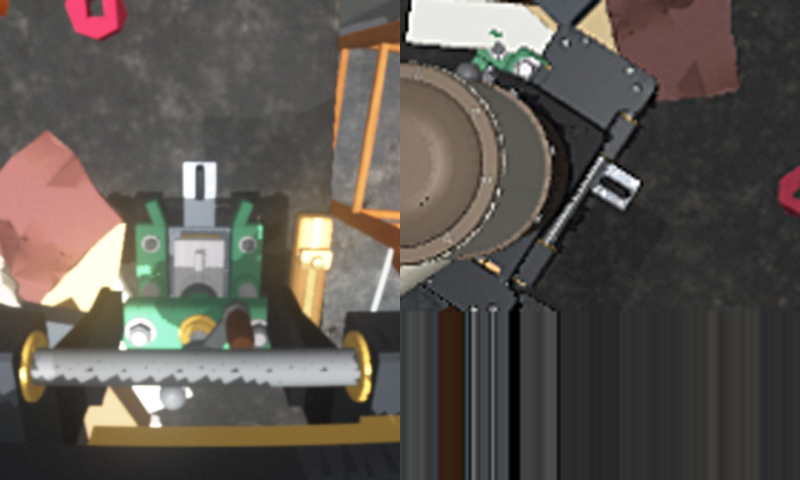

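```bash
python3 -m crank '[[[0,0,0],[4.5,35,0],-0.4],[[0,0,0],[4.5,35,0],-0.4],[[0,0,0],[0,0,0],-0.4],[[0,0,0],[0,0,0],-0.4],[[0,0,0],[0,0,0],-0.4]]'
```

```text
t: 42.2
tcp_pos: [0.5191, 0.2304, 0.2854]
tool_rot: [3.141, -0.001, -2.13]
ft_force: [-0.1, 0.1, -0.5]
width: 0.0609
finger_force: 0.0
```

```bash
python3 -m crank '[[[0,0,0],[2,2.5,-40],-0.4],[[0,0,0],[0,0,-40],-0.4],[[0,0,0],[0,0,-16],-0.4],[[0,0,0],[0,0,0],1],[[0,0,0],[0,0,0],1],[[0,0,0],[0,0,0],1],[[0,0,0],[0,0,0],1],[[0,0,0],[0,0,0],1],[[0,0,0],[0,0,0],1],[[0,0,0],[0,0,0],1]]'
```

```text
t: 43.45
tcp_pos: [0.5218, 0.2338, 0.1904]
tool_rot: [-3.141, 0.001, -2.129]
ft_force: [0.9, -0.7, 2.9]
width: 0.0171
finger_force: 30.0
```

```bash
python3 -m crank '[[[0,0,0],[-2.7,12.2,-0.4],1],[[0,0,0],[0.5,12.5,-0.4],1],[[0,0,0],[3.8,11.9,-0.4],1],[[0,0,0],[6.7,10.6,-0.4],1],[[0,0,0],[9.2,8.5,-0.4],1],[[0,0,0],[11.1,5.8,-0.4],1],[[0,0,0],[0,0,0],1]]'
```

```text
t: 44.32
tcp_pos: [0.5521, 0.2976, 0.1878]
tool_rot: [-3.14, 0.005, -2.128]
ft_force: [1.9, 4.0, 2.6]
width: 0.0166
finger_force: 30.0
```

```bash
python3 -m crank '[[[0,0,0],[12.2,2.7,-0.4],1],[[0,0,0],[12.5,-0.5,-0.4],1],[[0,0,0],[11.9,-3.8,-0.4],1],[[0,0,0],[10.6,-6.7,-0.4],1],[[0,0,0],[8.5,-9.2,-0.4],1],[[0,0,0],[5.8,-11.1,-0.4],1],[[0,0,0],[2.7,-12.2,-0.4],1],[[0,0,0],[-0.5,-12.5,-0.4],1],[[0,0,0],[-3.8,-11.9,-0.4],1],[[0,0,0],[0,0,0],1]]'
```

```text
t: 45.58
tcp_pos: [0.6078, 0.2276, 0.1838]
tool_rot: [3.139, -0.005, -2.13]
ft_force: [-4.4, -1.1, 5.4]
width: 0.0172
finger_force: 30.0
```

```bash
python3 -m crank '[[[0,0,0],[-6.7,-10.6,-0.4],1],[[0,0,0],[-9.2,-8.5,-0.4],1],[[0,0,0],[-11.1,-5.8,-0.4],1],[[0,0,0],[-12.2,-2.7,-0.4],1],[[0,0,0],[-12.5,0.5,-0.4],1],[[0,0,0],[-11.9,3.8,-0.4],1],[[0,0,0],[-10.6,6.7,-0.4],1],[[0,0,0],[-8.5,9.2,-0.4],1],[[0,0,0],[-5.8,11.1,-0.4],1],[[0,0,0],[0,0,0],1]]'
```

```text
t: 46.82
tcp_pos: [0.5214, 0.2346, 0.1804]
tool_rot: [-3.141, 0.001, -2.128]
ft_force: [2.0, 3.3, 2.1]
width: 0.0169
finger_force: 30.0
```

```bash
python3 -m crank '[[[0,0,0],[-2.7,12.2,-0.4],1],[[0,0,0],[0.5,12.5,-0.4],1],[[0,0,0],[3.8,11.9,-0.4],1],[[0,0,0],[6.7,10.6,-0.4],1],[[0,0,0],[9.2,8.5,-0.4],1],[[0,0,0],[11.1,5.8,-0.4],1],[[0,0,0],[0,0,0],1]]'
```

```text
t: 47.7
tcp_pos: [0.55, 0.297, 0.1778]
tool_rot: [3.141, 0.001, -2.128]
ft_force: [-0.0, 1.9, 4.0]
width: 0.0176
finger_force: 30.0
```

```bash
python3 -m crank '[[[0,0,0],[12.2,2.7,-0.4],1],[[0,0,0],[12.5,-0.5,-0.4],1],[[0,0,0],[11.9,-3.8,-0.4],1],[[0,0,0],[10.6,-6.7,-0.4],1],[[0,0,0],[0,0,0],1],[[0,0,0],[0,0,0],1]]'
cat > pin.py <<'E'
from h import *
import sys
s=telemetry.state();d=(s['tcp_pos'][:2]-[.5653,.2496])*1000
print('phi',np.degrees(np.arctan2(d[1],d[0])),np.hypot(*d))
for n in('side','top','wrist'):
    C,im=shot(n,n+sys.argv[1]+'.png');hsv=cv2.cvtColor(im,cv2.COLOR_RGB2HSV)
    m=cv2.inRange(hsv,np.array((0,130,90)),np.array((8,255,255)))|cv2.inRange(hsv,np.array((172,130,90)),np.array((180,255,255)))
    p=proj(C,[[.5653,.2496,z] for z in(.148,.153,.158,.163)]);print(n,'expected',p.round(1).tolist())
    for c in cv2.findContours(m,cv2.RETR_EXTERNAL,cv2.CHAIN_APPROX_NONE)[0]:
        q=c.reshape(-1,2).mean(0)
        if np.hypot(*(q-p[1]))<30: print('  red',q.round(1),cv2.boundingRect(c),cv2.contourArea(c))
E
python3 pin.py 20
```

```text
t: 48.45
tcp_pos: [0.5988, 0.2869, 0.1763]
tool_rot: [-3.139, 0.003, -2.13]
ft_force: [5.7, 3.4, 0.6]
width: 0.017
finger_force: 30.0
phi 48.060722426069326 50.11052466278433
side expected [[177.7, 242.1], [177.4, 240.3], [177.2, 238.5], [176.9, 236.7]]
  red [175.6 240.4] (174, 239, 4, 4) 8.5
top expected [[150.4, 199.8], [149.9, 199.6], [149.4, 199.4], [148.8, 199.3]]
  red [149.2 199.7] (148, 198, 4, 4) 6.5
wrist expected [[270.9, 153.1], [271.3, 155.1], [271.8, 157.2], [272.2, 159.5]]
  red [274.3 158.7] (264, 149, 21, 20) 299.5
```

```bash
python3 -m crank '[[[0,0,0],[8.5,-9.2,-0.4],1],[[0,0,0],[5.8,-11.1,-0.4],1],[[0,0,0],[2.7,-12.2,-0.4],1],[[0,0,0],[0,0,0],1],[[0,0,0],[0,0,0],1]]'
python3 pin.py 21
python3 - <<'E'
from h import *
# oblique elongation: red & brass geometry in wrist crops
for k in('20','21'):
    im=cv2.imread(f'pics/wrist{k}.png');hsv=cv2.cvtColor(im,cv2.COLOR_BGR2HSV)
    print(hsv[140:180:3,274].tolist())
s=telemetry.state();C=cam('wrist',s);print('cam',C[2])
E
```

```text
t: 49.22
tcp_pos: [0.6142, 0.253, 0.1749]
tool_rot: [-3.141, -0.002, -2.13]
ft_force: [2.9, -1.8, 1.4]
width: 0.017
finger_force: 30.0
phi 3.986339262377057 48.992881176345485
side expected [[177.7, 242.1], [177.4, 240.3], [177.2, 238.5], [176.9, 236.7]]
  red [175.8 240.5] (173, 239, 6, 4) 11.0
top expected [[150.4, 199.8], [149.9, 199.6], [149.4, 199.4], [148.8, 199.3]]
  red [148.5 199.7] (147, 198, 5, 4) 1.5
wrist expected [[330.5, 192.4], [332.5, 195.4], [334.7, 198.6], [337.0, 202.0]]
  red [335.5 199.9] (325, 189, 21, 22) 332.5
[[21, 38, 142], [29, 122, 254], [29, 125, 253], [4, 190, 242], [2, 180, 252], [2, 189, 249], [2, 194, 248], [2, 201, 246], [2, 203, 244], [2, 205, 242], [19, 169, 242], [25, 147, 251], [18, 51, 135], [8, 9, 109]]
[[71, 76, 107], [72, 88, 134], [73, 100, 158], [73, 105, 167], [72, 101, 177], [73, 104, 176], [73, 104, 176], [73, 110, 174], [72, 109, 176], [73, 107, 176], [73, 106, 176], [73, 108, 174], [73, 110, 172], [73, 112, 171]]
cam [0.56953229 0.18471933 0.31513083]
```

```bash
cat > ring.py <<'E'
from h import *
import sys
def ring(fn,c0):
    hsv=cv2.cvtColor(cv2.imread(fn),cv2.COLOR_BGR2HSV)
    red=cv2.inRange(hsv,np.array((0,120,80)),np.array((8,255,255)))
    br=cv2.inRange(hsv,np.array((14,80,100)),np.array((35,255,255)))
    yy,xx=np.mgrid[:384,:512];near=(np.hypot(xx-c0[0],yy-c0[1])<26)
    r=np.argwhere((red>0)&near)[:,::-1].astype(np.float32);b=np.argwhere(((br>0)|(red>0))&near)[:,::-1].astype(np.float32)
    for nm,q in(('red',r),('union',b)):
        e=cv2.fitEllipse(cv2.convexHull(q)) ;print(fn,nm,len(q),'bbox',q.min(0),q.max(0),'ell',np.round(e[0],1),np.round(e[1],1),round(e[2]))
if __name__=='__main__': ring(sys.argv[1],(float(sys.argv[2]),float(sys.argv[3])))
E
python3 ring.py pics/wrist20.png 274 158; python3 ring.py pics/wrist21.png 335 199
```

```text
pics/wrist20.png red 329 bbox [264. 149.] [284. 168.] ell [274.4 158.7] [19.7 20.8] 72
pics/wrist20.png union 970 bbox [257. 141.] [292. 175.] ell [274.3 158.1] [35.2 35.8] 89
pics/wrist21.png red 363 bbox [325. 189.] [345. 210.] ell [335.7 199.7] [20.3 23.1] 130
pics/wrist21.png union 802 bbox [317. 181.] [351. 212.] ell [334.  196.4] [31.6 34.2] 79
```

```bash
python3 -m crank '[[[0,0,0],[-0.5,-12.5,-0.4],1],[[0,0,0],[-3.8,-11.9,-0.4],1],[[0,0,0],[0,0,0],1],[[0,0,0],[0,0,0],1]]'
python3 pin.py 22
```

```text
t: 49.88
tcp_pos: [0.6085, 0.2289, 0.174]
tool_rot: [3.14, -0.004, -2.129]
ft_force: [-3.6, 0.0, 2.9]
width: 0.0172
finger_force: 30.0
phi -25.61315376871373 47.89872837317475
side expected [[177.7, 242.1], [177.4, 240.3], [177.2, 238.5], [176.9, 236.7]]
  red [175.5 239.8] (173, 237, 6, 7) 20.5
top expected [[150.4, 199.8], [149.9, 199.6], [149.4, 199.4], [148.8, 199.3]]
  red [147.3 199.7] (147, 199, 2, 2) 0.5
wrist expected [[343.3, 234.7], [345.6, 238.7], [348.0, 243.0], [350.6, 247.4]]
  red [348.3 242.1] (337, 231, 24, 20) 327.0
```

```bash
python3 -m crank '[[[0,0,0],[0,0,0],0.5],[[0,0,0],[0,0,0],0.35],[[0,0,0],[0,0,0],0.35],[[0,0,0],[0,0,15],0.35],[[0,0,0],[0,0,30],0.35],[[0,0,0],[0,0,51],0.35],[[0,0,0],[0,0,0],0.35]]'
python3 -m crank '[[[0.0707,-0.0442,0],[-14,-8,0],0.35],[[0.0707,-0.0442,0],[-14,-8,0],0.35],[[0.0707,-0.0442,0],[-14,-8,0],0.35],[[0.0707,-0.0442,0],[-14,-8,0],0.35],[[0.0707,-0.0442,0],[-14,-8,0],0.35],[[0.0707,-0.0442,0],[-14,-8,0],0.35],[[0,0,0],[0,0,0],0.35],[[0,0,0],[0,0,0],0.35],[[0,0,0],[0,0,0],0.35]]'
python3 pin.py 23
python3 - <<'E'
from h import *
C=cam('wrist');print(C[2]);print(proj(C,[[.5653,.2496,z] for z in(.1477,.1537,.1577)]))
E
```

```text
t: 50.9
tcp_pos: [0.6123, 0.2309, 0.2774]
tool_rot: [-3.135, 0.011, -2.128]
ft_force: [0.6, 0.1, -0.6]
width: 0.0285
finger_force: 0.0
t: 52.02
tcp_pos: [0.5265, 0.1826, 0.2704]
tool_rot: [-3.141, 0.5, -2.128]
ft_force: [-0.3, -1.3, -0.4]
width: 0.0279
finger_force: 0.0
phi -120.04031967954396 77.42693770659072
side expected [[177.7, 242.1], [177.4, 240.3], [177.2, 238.5], [176.9, 236.7]]
  red [175.6 239.8] (173, 238, 6, 5) 15.5
top expected [[150.4, 199.8], [149.9, 199.6], [149.4, 199.4], [148.8, 199.3]]
  red [148.8 199.5] (147, 198, 4, 4) 8.0
wrist expected [[257.7, 194.2], [257.7, 198.4], [257.7, 202.7], [257.8, 207.2]]
  red [259.4 201.4] (253, 194, 14, 15) 135.0
[0.45139151 0.06469695 0.35347909]
[[257.65727355 194.09223607]
 [257.67901022 199.16006835]
 [257.69380456 202.6184644 ]]
```

```bash
python3 - <<'E'
from h import *
h=cv2.cvtColor(cv2.imread('pics/wrist23.png'),cv2.COLOR_BGR2HSV)
for x in(256,259,262):print(x,[(y,*map(int,h[y,x])) for y in range(180,216)])
E
python3 ring.py pics/wrist23.png 259 199
```

```text
256 [(180, 60, 4, 128), (181, 90, 4, 139), (182, 70, 5, 144), (183, 90, 5, 145), (184, 105, 3, 146), (185, 68, 7, 155), (186, 98, 6, 161), (187, 75, 3, 157), (188, 17, 23, 154), (189, 18, 99, 182), (190, 23, 144, 241), (191, 27, 132, 254), (192, 27, 133, 254), (193, 21, 163, 244), (194, 13, 180, 196), (195, 6, 180, 157), (196, 4, 179, 145), (197, 3, 182, 139), (198, 3, 186, 147), (199, 2, 194, 192), (200, 2, 201, 242), (201, 2, 198, 253), (202, 2, 196, 254), (203, 2, 199, 254), (204, 2, 197, 254), (205, 2, 199, 254), (206, 2, 194, 246), (207, 2, 177, 195), (208, 5, 117, 113), (209, 15, 52, 78), (210, 17, 31, 75), (211, 16, 38, 74), (212, 20, 43, 72), (213, 13, 43, 72), (214, 22, 40, 70), (215, 18, 48, 69)]
259 [(180, 0, 0, 133), (181, 60, 2, 141), (182, 120, 2, 146), (183, 90, 3, 149), (184, 80, 5, 152), (185, 100, 5, 158), (186, 0, 0, 158), (187, 15, 3, 153), (188, 17, 52, 158), (189, 20, 134, 213), (190, 25, 141, 251), (191, 27, 135, 254), (192, 24, 151, 251), (193, 15, 172, 217), (194, 6, 182, 154), (195, 3, 183, 138), (196, 4, 181, 137), (197, 3, 181, 141), (198, 2, 193, 172), (1
[... 524 characters left out ...]
 190), (190, 23, 145, 245), (191, 27, 131, 254), (192, 26, 143, 253), (193, 18, 168, 231), (194, 9, 178, 166), (195, 4, 188, 138), (196, 4, 188, 137), (197, 3, 179, 140), (198, 3, 185, 150), (199, 2, 198, 206), (200, 2, 202, 247), (201, 2, 201, 253), (202, 2, 198, 254), (203, 2, 201, 254), (204, 2, 200, 254), (205, 2, 198, 254), (206, 2, 197, 250), (207, 2, 186, 218), (208, 3, 136, 131), (209, 11, 63, 81), (210, 21, 35, 72), (211, 19, 29, 71), (212, 19, 38, 74), (213, 18, 47, 71), (214, 18, 54, 71), (215, 27, 41, 69)]
pics/wrist23.png red 157 bbox [253. 194.] [266. 208.] ell [259.5 201.5] [13.6 15.1] 170
pics/wrist23.png union 302 bbox [249. 189.] [269. 208.] ell [259.3 198. ] [20.  20.8] 96
```

```bash
python3 -m crank '[[[-0.0707,0.0442,0],[14,8,0],0.3],[[-0.0707,0.0442,0],[14,8,0],0.3],[[-0.0707,0.0442,0],[14,8,0],0.3],[[-0.0707,0.0442,0],[14,8,0],0.3],[[-0.0707,0.0442,0],[14,8,0],0.3],[[-0.0707,0.0442,0],[14,8,0],0.3],[[0,0,0],[0,0,0],0.3],[[0,0,0],[0,0,0],0.3],[[0,0,0],[0,0,0],0.3]]'
```

```text
t: 53.3
tcp_pos: [0.6095, 0.2296, 0.2708]
tool_rot: [-3.141, 0.001, -2.129]
ft_force: [-0.6, 0.5, 0.3]
width: 0.0305
finger_force: 0.0
```

```bash
python3 -m crank '[[[0,0,0],[-0.8,-0.5,-40],0.3],[[0,0,0],[0,0,-30],0.3],[[0,0,0],[0,0,0],0.3],[[0,0,0],[0,0,-26],0.3],[[0,0,0],[0,0,0],0.3],[[0,0,0],[0,0,0],1],[[0,0,0],[0,0,0],1],[[0,0,0],[0,0,0],1],[[0,0,0],[0,0,0],1]]'
```

```text
t: 54.42
tcp_pos: [0.6093, 0.2301, 0.1762]
tool_rot: [-3.141, 0.002, -2.128]
ft_force: [-4.2, 2.3, 6.5]
width: 0.0175
finger_force: 30.0
```

```bash
python3 -m crank '[[[0,0,0],[-4.3,-7.2,-0.3],1],[[0,0,0],[-5.4,-6.4,-0.3],1],[[0,0,0],[0,0,0],1],[[0,0,0],[0,0,0],1]]'
python3 -c "
from h import *
d=(telemetry.state()['tcp_pos'][:2]-[.5653,.2496])*1000;print(np.degrees(np.arctan2(d[1],d[0])),np.hypot(*d))"
```

```text
t: 54.92
tcp_pos: [0.5997, 0.2174, 0.1756]
tool_rot: [-3.141, 0.004, -2.128]
ft_force: [-3.4, 4.2, 5.2]
width: 0.0169
finger_force: 30.0
-43.08674975222887 47.14230881163334
```

```bash
python3 -m crank '[[[0,0,0],[0,0,0],0.5],[[0,0,0],[0,0,0],0.35],[[0,0,0],[0,0,0],0.35],[[0,0,0],[0,0,15],0.35],[[0,0,0],[0,0,30],0.35],[[0,0,0],[0,0,51],0.35],[[0,0,0],[0,0,0],0.35]]'
python3 -m crank '[[[0.0707,-0.0442,0],[-12,-6,0],0.35],[[0.0707,-0.0442,0],[-12,-6,0],0.35],[[0.0707,-0.0442,0],[-12,-6,0],0.35],[[0.0707,-0.0442,0],[-12,-6,0],0.35],[[0.0707,-0.0442,0],[-12,-6,0],0.35],[[0.0707,-0.0442,0],[-12,-6,0],0.35],[[0,0,0],[0,0,0],0.35],[[0,0,0],[0,0,0],0.35],[[0,0,0],[0,0,0],0.35]]'
python3 pin.py 24
python3 - <<'E'
from h import *
C=cam('wrist');print(proj(C,[[.5653,.2496,z] for z in(.1477,.1577)]))
h=cv2.cvtColor(cv2.imread('pics/wrist24.png'),cv2.COLOR_BGR2HSV)
for x in(257,260):print(x,[(y,*map(int,h[y,x])) for y in range(184,216)])
E
```

```text
t: 55.8
tcp_pos: [0.6018, 0.2166, 0.2764]
tool_rot: [-3.135, 0.01, -2.128]
ft_force: [-0.3, 0.5, -0.3]
width: 0.0284
finger_force: 0.0
t: 56.92
tcp_pos: [0.5279, 0.1804, 0.2697]
tool_rot: [-3.141, 0.5, -2.128]
ft_force: [-0.4, 0.3, 0.5]
width: 0.0282
finger_force: 0.0
phi -118.36128193708082 78.6592567253027
side expected [[177.7, 242.1], [177.4, 240.3], [177.2, 238.5], [176.9, 236.7]]
  red [175.7 239.7] (173, 237, 6, 6) 16.5
top expected [[150.4, 199.8], [149.9, 199.6], [149.4, 199.4], [148.8, 199.3]]
  red [148.6 199.4] (147, 198, 4, 4) 8.5
  red [159. 185.] (159, 184, 1, 3) 0.0
wrist expected [[260.4, 195.6], [260.5, 199.8], [260.5, 204.2], [260.6, 208.6]]
  red [262.  203.2] (255, 195, 15, 16) 148.0
[[260.37221199 195.43074397]
 [260.4728356  203.97849629]]
257 [(184, 90, 5, 147), (185, 75, 3, 149), (186, 80, 5, 156), (187, 83, 6, 162), (188, 90, 5, 161), (189, 30, 7, 154), (190, 19, 52, 168), (191, 20, 126, 228), (192, 26, 133, 253), (193, 28, 120, 255), (194, 27, 130, 254), (195, 23, 151, 248), (196, 16, 165, 224), (197, 13, 173, 187), (198, 11, 174, 171), (199, 12, 170, 175),
[... 257 characters left out ...]
, (213, 18, 35, 73), (214, 21, 44, 75), (215, 17, 46, 78)]
260 [(184, 90, 3, 149), (185, 100, 5, 154), (186, 100, 5, 159), (187, 105, 3, 162), (188, 30, 2, 156), (189, 17, 41, 160), (190, 19, 123, 213), (191, 25, 141, 251), (192, 27, 129, 254), (193, 25, 143, 253), (194, 16, 170, 228), (195, 8, 182, 164), (196, 4, 181, 144), (197, 3, 182, 139), (198, 3, 174, 136), (199, 3, 173, 137), (200, 3, 176, 148), (201, 2, 195, 199), (202, 1, 196, 247), (203, 2, 195, 254), (204, 2, 196, 254), (205, 2, 195, 254), (206, 2, 196, 254), (207, 2, 195, 254), (208, 2, 197, 253), (209, 1, 191, 244), (210, 2, 167, 180), (211, 6, 94, 95), (212, 16, 43, 77), (213, 16, 44, 75), (214, 18, 45, 74), (215, 18, 45, 74)]
```

```bash
python3 -m crank '[[[-0.0707,0.0442,0],[0,-40,10],0],[[-0.0707,0.0442,0],[0,-40,10],0],[[-0.0707,0.0442,0],[0,-40,10],0],[[-0.0707,0.0442,0],[0,-40,10],-0.5],[[-0.0707,0.0442,0],[0,-40,0],-1],[[-0.0707,0.0442,0],[0,-40,0],-1],[[0,0,0],[0,-40,0],-1],[[0,0,0],[0,0,0],-1],[[0,0,0],[0,0,0],-1]]'
python3 - <<'E'
from meas import *
T,im=shot('top','t30.png');hsv=cv2.cvtColor(im,cv2.COLOR_RGB2HSV)
m=cv2.inRange(hsv,np.array((90,12,110)),np.array((130,80,255)));m[:, :150]=0;m[:190]=0;m[270:]=0;m[:,260:]=0
o=np.array([.5653,.2496]);u=np.array([np.cos(np.radians(58)),np.sin(np.radians(58))]);n=np.array([-u[1],u[0]])
for c in cv2.findContours(m,cv2.RETR_EXTERNAL,cv2.CHAIN_APPROX_NONE)[0]:
    if cv2.contourArea(c)<15: continue
    w=ray(T,c.reshape(-1,2),.006)[:,:2]-o;print(cv2.contourArea(c),'u',(w@u*1000).min().round(1),(w@u*1000).max().round(1),'n',(w@n*1000).min().round(1),(w@n*1000).max().round(1))
tan(T,im,.014)
E
```

```text
t: 58.2
tcp_pos: [0.5276, -0.0998, 0.3096]
tool_rot: [3.141, 0.0, -2.129]
ft_force: [0.2, -0.6, 0.1]
width: 0.0859
finger_force: 0.0
tan [506. 379.] [ 101.4 -693.4] [34.4 31.8] 89.6
tan [480. 240.] [ 472.1 -639.6] [25.7 28.1] 87.5
tan [504. 234.] [ 490.2 -702. ] [40.2 34.1] 87.0
tan [463. 228.] [ 506.5 -591.6] [32.8 28.4] 50.1
tan [444. 215.] [ 542.2 -538.9] [50.9 28.8] 53.1
tan [444. 179.] [ 648.5 -542. ] [59.  41.4] 73.8
tan [469. 155.] [ 711.6 -617.9] [24.2 27. ] 51.6
tan [406. 152.] [ 720.9 -438.8] [33.4 30.2] 56.0
tan [441. 140.] [ 758.8 -538.5] [47.  43.8] 54.0
tan [432. 130.] [ 783.  -513.2] [24.8 31.4] 50.5
```

```bash
python3 -m crank '[[[0,0,0],[0,-50,0],-1],[[0,0,0],[0,-50,0],-1],[[0,0,0],[0,-50,0],-1],[[0,0,0],[0,-50,0],-1],[[0,0,0],[0,-50,0],-1],[[0,0,0],[0,0,0],-1],[[0,0,0],[0,0,0],-1]]'
python3 - <<'E'
from meas import *
T,im=shot('top','t31.png');hsv=cv2.cvtColor(im,cv2.COLOR_RGB2HSV)
m=cv2.inRange(hsv,np.array((90,12,110)),np.array((130,80,255)));m[:, :150]=0;m[:190]=0;m[270:]=0;m[:,260:]=0
o=np.array([.5653,.2496]);u=np.array([np.cos(np.radians(58)),np.sin(np.radians(58))]);n=np.array([-u[1],u[0]])
for c in cv2.findContours(m,cv2.RETR_EXTERNAL,cv2.CHAIN_APPROX_NONE)[0]:
    if cv2.contourArea(c)<15: continue
    w=ray(T,c.reshape(-1,2),.006)[:,:2]-o;print(cv2.contourArea(c),'u',(w@u*1000).min().round(1),(w@u*1000).max().round(1),'n',(w@n*1000).min().round(1),(w@n*1000).max().round(1))
E
```

```text
t: 59.12
tcp_pos: [0.5277, -0.3492, 0.3096]
tool_rot: [3.141, 0.0, -2.128]
ft_force: [0.4, -0.6, -0.4]
width: 0.0869
finger_force: 0.0
215.5 u -126.0 -10.0 n -30.6 33.8
```

```bash
python3 -c "
from bench import robot
print(robot.close_job())"
```

```text
the job is handed in; nothing more can be done
None
```

I handed the job in: cured die in the tray, both small dies in the carrier's end nests (no third one was found), carrier against the stop, and crank wound down until the pin stood about 7.3 mm out, but I viewed 15 pictures, one over the limit of 14.

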